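# Close the dust filter's four screws crosswise in two passes

## Robot

A 7-joint arm with a two-finger parallel gripper is mounted at the origin on a cart in front of the work surface, level with it; the furniture and walls round the work are solid. World frame = base frame: x ahead of the robot, y to its left, z up, the work surface at z = 0. Lengths are in m, angles in rad, forces in N, time in s.
With the tool pointing down it reaches from about 0.4 to 0.875 m from the base axis. Payload 19.3 kg.
Tool frame: the origin (TCP) lies between the finger pads; the fingertips stand 17 mm ahead of it and the grasp point (between the pads) lies 2 mm behind it; x points along the fingers, y is the direction in which the jaws open and shut, and the axes are right-handed (so a half turn about x gives the same grasp; the last joint's range is limited). The gripper opens to 85 mm and grips with 20 to 120 N. Pads are 22 mm wide; open, the fingers measure 114 mm over their backs; the gripper's body (76 mm by 85 mm) begins 54 mm behind the grasp point. The pads swing forward as they close: fully open they stand 13 mm farther back than shut.
Start: joints at [1.213, 0.521, -0.036, 1.599, 0.021, 1.021, -0.113], TCP at [0.177, -0.599, 0.248] pointing down, gripper open.
Joint ranges: [-2.91, 2.91], [-0.3, 2.13], [-1.5, 1.42], [0.17, 2.43], [-1.26, 4.41], [0.16, 1.93], [-2.52, 2.52]. Speed limits (rad/s): [1.89, 1.89, 2.39, 2.39, 3.01, 3.01, 3.01].

## Interface

Orientations are given as [roll, pitch, yaw] about the fixed x, y, z axes, in that order (R = Rz(yaw) Ry(pitch) Rx(roll)).
In Python, from workcell import bot gives the robot as it stands.
- The arm moves only by the shell command python3 -m creep 'ROWS' [FORCE]. ROWS is JSON, a list of rows, each an object of numbers: "wx", "wy", "wz": the turn, a rotation vector about the tool's x, y, z in degrees; "tx", "ty", "tz": the shift along the tool's x, y, z in m; "claw": the closure, from 0 (fully open) to 1 (shut). A call has 1 to 8 rows; each row is the pose to reach, as a shift and turn from the pose measured when the call began, along the tool's axes at that moment; what a row does not reach only later rows make up. A row lasts 1/10 s, in which the tool goes at most 50 mm and 8.59 degrees, less where a joint would pass 70% of its speed; a pose out of reach is approached as far as the arm can. A call with a gripper value outside its range is refused whole. The fingers move at their own pace and stop on an object; FORCE is the grip in N (left out, the last holds). Time passes only in rows, so rows that repeat a pose let the fingers close. It gives the time, the measured TCP pose, the force and the opening at its end, in the units of the state.
- bot.observe(): the state, without advancing time (a new reading comes with each control period).
- bot.grab_frame(name): name is "side" or "top"; returns the picture (400x640x3 uint8, blue, green, red); there is no depth.
- bot.get_calibration(name): a dict with "fx", "fy", "cx", "cy" (pixels), "R" (3x3) and "t" (3): a world point X has camera coordinates R X + t. Camera axes: x right, y down, z forward; pixel columns grow to the right and rows downward; lengths in m; the calibration is good to about 2 mm. A picture is of the moment at which its call begins. get_calibration takes no time and is no camera call.
- bot.job_done(): hands the job in, once; it reports no verdict.
The state is a dict: "clock": time; "qpos": joint angles; "qd": joint speeds; "joint_efforts": joint torques, N m; "position": TCP position; "tool_rot": TCP orientation; "force": force on the tool from outside, world axes, zero at the start; "moment": the same for the moment, N m; "grip_width": finger opening in m.
Only numpy, scipy, OpenCV 4.12 (cv2) and the standard library are available. Lean on these libraries where they do the work, as an engineer would, in place of code of your own. Each camera call takes 0.05 s, during which the arm holds its last target.

## Task

Take the T-handled key from its holder and use it to close the four quarter-turn screws of the round filter housing evenly. Work crosswise (one screw, then the one opposite, then the other two): first turn every screw clockwise to about half way, then go round crosswise again and turn every one fully home. Touch the housing and its screws only with the key, leave the other things alone, and stand the key back upright in its holder.

Things in the scene. Friction and masses are not known exactly. Their poses are not given: they have to be found in the camera images.
- housing: round grey filter housing, fixed, 172 across, cover face 50 above the table. Origin: centre of the underside, z up. Screws on the cover at x, y = (+43, +43) A, (-43, +43) B, (-43, -43) C, (+43, -43) D: A-C and B-D are opposite. A low dome in the middle rises 5. A black hose stub along +x reaches 113 from the centre. Green ticks show where each tab points when fully home
- screw_a (a joint): quarter-turn screw A of the housing; opposite screw C. 0 = fully open (tab along the housing's x axis), grows as the screw is turned clockwise seen from above, 1.57 = fully home at a hard stop (tab along the housing's y axis). Friction about 0.06 N m, stays where it is left; starts between 0 and 0.2, each differently
- screw_a_tab (a point): middle of the top edge of screw A's tab. The tab is a flat upright orange blade 24 long (its own x axis, which turns with the screw), 5 thick (its y axis), 14 high, on a dark steel disc 36 across and 4 high; this point is 18 above the cover's face and 14 above the disc
- screw_b (a joint): quarter-turn screw B of the housing; opposite screw D. 0 = fully open (tab along the housing's x axis), grows as the screw is turned clockwise seen from above, 1.57 = fully home at a hard stop (tab along the housing's y axis). Friction about 0.06 N m, stays where it is left; starts between 0 and 0.2, each differently
- screw_b_tab (a point): middle of the top edge of screw B's tab. The tab is a flat upright orange blade 24 long (its own x axis, which turns with the screw), 5 thick (its y axis), 14 high, on a dark steel disc 36 across and 4 high; this point is 18 above the cover's face and 14 above the disc
- screw_c (a joint): quarter-turn screw C of the housing; opposite screw A. 0 = fully open (tab along the housing's x axis), grows as the screw is turned clockwise seen from above, 1.57 = fully home at a hard stop (tab along the housing's y axis). Friction about 0.06 N m, stays where it is left; starts between 0 and 0.2, each differently
- screw_c_tab (a point): middle of the top edge of screw C's tab. The tab is a flat upright orange blade 24 long (its own x axis, which turns with the screw), 5 thick (its y axis), 14 high, on a dark steel disc 36 across and 4 high; this point is 18 above the cover's face and 14 above the disc
- screw_d (a joint): quarter-turn screw D of the housing; opposite screw B. 0 = fully open (tab along the housing's x axis), grows as the screw is turned clockwise seen from above, 1.57 = fully home at a hard stop (tab along the housing's y axis). Friction about 0.06 N m, stays where it is left; starts between 0 and 0.2, each differently
- screw_d_tab (a point): middle of the top edge of screw D's tab. The tab is a flat upright orange blade 24 long (its own x axis, which turns with the screw), 5 thick (its y axis), 14 high, on a dark steel disc 36 across and 4 high; this point is 18 above the cover's face and 14 above the disc
- key: T-handled slot key, 0.11 to 0.22 kg, upright in the holder. Origin: centre of its foot (jaw tips); z up the stem; x along handle bar and slot (half a turn about z makes no difference). Foot: two jaws 28 long, 21 over their outsides, slot 9 wide, 17 deep, mouth flared to about 12; above them a round collar 33 across. Over a tab the jaw tips rest on the disc, 54 above the table; free play about 0.17 rad
- key_bar (a point): middle of the key's blue handle bar, 95 above the foot. Bar 78 long (key's x), 14 wide (y), 18 high, to be taken across its width from above; below it the steel stem, 12 thick
- holder: grey open-topped key holder, fixed to the table, 76 x 70 foot plate; pocket 42 (its x) by 36 (its y) inside, inner floor 4 above the table, rim 40 above the table. Origin: centre of the underside, z up. The key stands in the pocket with its bar along the holder's x axis, give or take 0.1 rad
- resin_bottle: bystander, to be left alone: white bottle with an orange cap, 52 across, 125 high. Origin: centre of the underside
- ammonite: bystander, to be left alone: brown ammonite fossil, 65 x 71 x 15. Origin: centre of the underside
- loupe: bystander, to be left alone: black hand lens, 45 x 56 x 12. Origin: centre of the underside
- glue_bottle: bystander, to be left alone: brown bottle with a black cap, 36 across, 95 high. Origin: centre of the underside
Mind the look-alikes: they are no part of the job. What is shaped like the holder but green is not meant.

How it is judged:
By the outcome, as a careful person would: the job done as asked, in the order asked, and still so for the second after the job is handed in, with the robot touching nothing.
It also fails if it takes over 72 s, if anything falls off the work surface, if the arm or the gripper's body presses on something with over 40 N, if the wrist force passes 120 N, or if a joint passes its speed limit or range.

## Working session

There is one attempt and no reset: what is moved stays moved. The work goes in short steps, Python scripts to look and compute and a shell command to move; the robot and the scene stay as the last step left them, time stands still between calls to the robot, and variables do not carry over. Pictures are saved under pics/ and viewed, and the job is handed in when it is done.

```bash
ls; mkdir -p pics; python3 - <<'E'
from workcell import bot
import cv2
print(bot.observe())
for n in("side","top"):
    im=bot.grab_frame(n); cv2.imwrite(f"pics/{n}0.png",im); print(n,bot.get_calibration(n))
E
```

```text
pics
{'clock': 0.0, 'qpos': array([ 1.21280978,  0.52203191, -0.03628716,  1.5999978 ,  0.02118842,
        1.02111742, -0.11282623]), 'qd': array([-1.16055312e-03, -9.98678518e-04, -9.40266692e-04, -1.52772486e-04,
       -9.69182713e-04, -2.16222994e-03, -4.92338628e-05]), 'joint_efforts': array([-1.35907725e-03, -9.27083087e+01,  1.97883256e+00, -3.69922578e+01,
        1.78392988e-02,  8.13479943e-03,  8.62449099e-06]), 'position': array([ 0.17724861, -0.59900362,  0.24771868]), 'tool_rot': array([-1.48999137,  1.56962637,  1.93931049]), 'force': array([-0.27990009, -0.20812265, -0.56985451]), 'moment': array([-0.00705438,  0.00024684,  0.02181552]), 'grip_width': 0.08550920220506986}
side {'fx': 485.1860289930152, 'fy': 485.1860289930152, 'cx': 322.6106377802911, 'cy': 204.85375523260296, 'R': array([[-9.97456665e-01, -7.12748696e-02, -3.08236373e-04],
       [-3.42527594e-02,  4.83133985e-01, -8.74876163e-01],
       [ 6.25056039e-02, -8.72640502e-01, -4.84346574e-01]]), 't': array([0.50887963, 0.12429445, 1.20191814])}
top {'fx': 413.86985158612214, 'fy': 413.86985158612214, 'cx': 321.0381652577461, 'cy': 198.28240291772698, 'R': array([[ 0.02021511, -0.99880721,  0.04444661],
       [-0.99833365, -0.02256886, -0.05310911],
       [ 0.05404887, -0.04329894, -0.99759908]]), 't': array([-0.08505   ,  0.4963415 ,  0.98640935])}
```

View pics/side0.png

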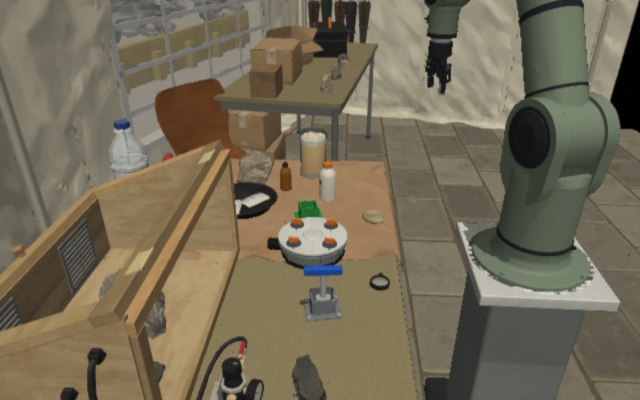

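View pics/top0.png

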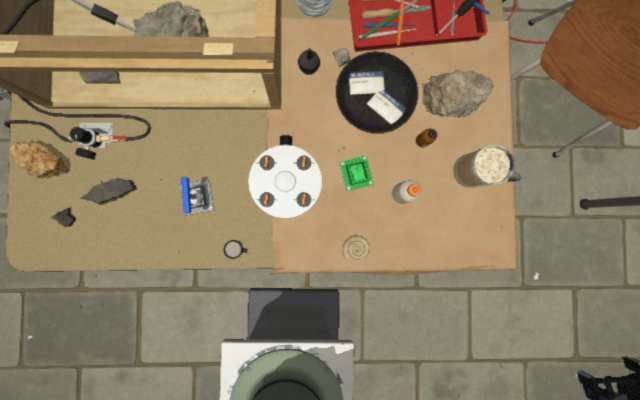

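Side view: the housing is at about (313,240), the key with its blue bar at (323,271) stands in the grey holder at (323,308), and a green look-alike is at (308,210). Top view: the housing is at (285,181), the grey holder with the blue bar at (197,195), and the green look-alike at (356,173). The grey one fits, since it is grey and holds the key. I'll confirm that in enlarged crops.

```bash
python3 - <<'E'
import cv2
t=cv2.imread("pics/top0.png"); s=cv2.imread("pics/side0.png")
cv2.imwrite("pics/c1.png",cv2.resize(t[130:230,165:325],None,fx=5,fy=5,interpolation=cv2.INTER_CUBIC))
cv2.imwrite("pics/c2.png",cv2.resize(s[205:325,260:400],None,fx=5,fy=5,interpolation=cv2.INTER_CUBIC)[:600])
cv2.imwrite("pics/c3.png",cv2.resize(t[140:225,240:330],None,fx=7,fy=7,interpolation=cv2.INTER_CUBIC))
E
```

```text
(no output)
```

View pics/c1.png

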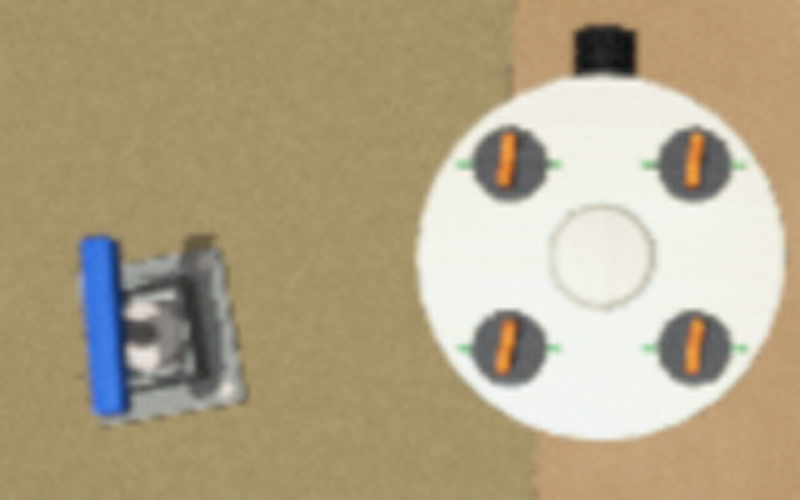

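View pics/c2.png

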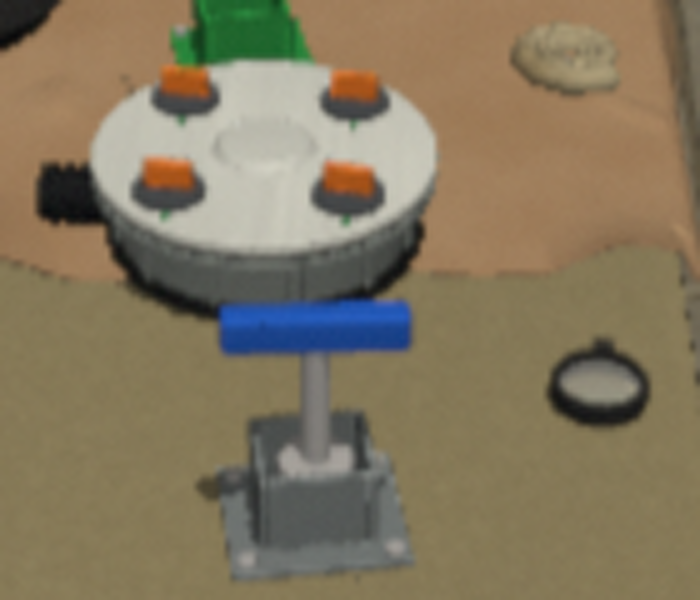

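View pics/c3.png

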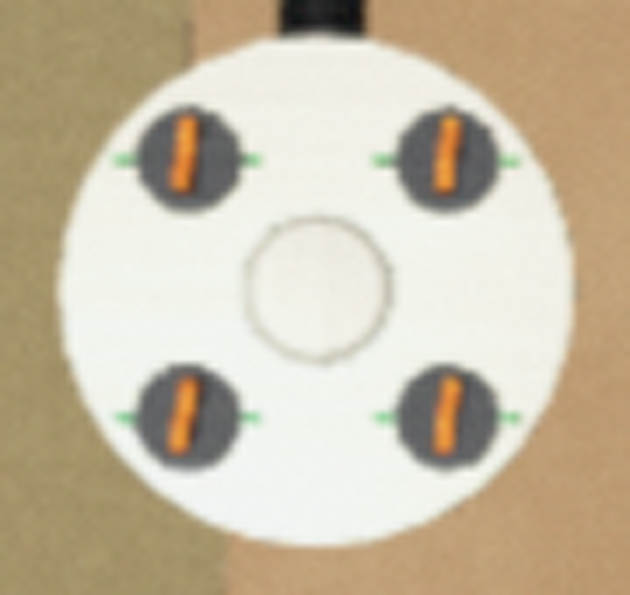

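```bash
cat > h.py <<'E'
from workcell import bot
import numpy as np, cv2
from scipy.spatial.transform import Rotation as Ro
def st():
    s=bot.observe(); return s, Ro.from_euler('xyz',s['tool_rot']), np.array(s['position'])
def p2w(cam,u,v,z):
    c=bot.get_calibration(cam); R=np.array(c['R']);t=np.array(c['t'])
    d=R.T@np.array([(u-c['cx'])/c['fx'],(v-c['cy'])/c['fy'],1]); o=-R.T@t
    return o+d*(z-o[2])/d[2]
def w2p(cam,X):
    c=bot.get_calibration(cam); q=np.array(c['R'])@np.array(X)+np.array(c['t'])
    return np.array([c['fx']*q[0]/q[2]+c['cx'],c['fy']*q[1]/q[2]+c['cy']])
def yaw(R): # tool y axis heading in world, deg
    y=R.as_matrix()[:,1]; return np.degrees(np.arctan2(y[1],y[0]))
def rel(x,y,z,yw):
    "tool pointing down at x,y,z with tool y heading yw deg -> row"
    s,R,p=st(); a=np.radians(yw)
    Y=np.array([np.cos(a),np.sin(a),0]);X=np.array([0,0,-1.]);M=np.column_stack([X,Y,np.cross(X,Y)])
    w=np.degrees((R.inv()*Ro.from_matrix(M)).as_rotvec()); t=R.inv().apply(np.array([x,y,z])-p)
    print('t',np.round(t,4),'w',np.round(w,2),'| now',np.round(p,4),'yaw',round(yaw(R),2),'clock',round(s['clock'],2),'F',np.round(s['force'],1),'M',np.round(s['moment'],2),'w',round(s['grip_width'],4),'q',np.round(s['qpos'],2))
E
cat > m.py <<'E'
from h import *
t=cv2.imread("pics/top0.png"); s=cv2.imread("pics/side0.png")
def up(c,k,x0,y0,x,y): return p2w
def comps(im,lo,hi,box,amin):
    x0,y0,x1,y1=box; k=8
    c=cv2.resize(im[y0:y1,x0:x1],None,fx=k,fy=k,interpolation=cv2.INTER_CUBIC)
    m=cv2.inRange(cv2.cvtColor(c,cv2.COLOR_BGR2HSV),lo,hi)
    n,l,stt,cen=cv2.connectedComponentsWithStats(m)
    out=[]
    for i in range(1,n):
        if stt[i,4]<amin*k*k: continue
        pts=np.argwhere(l==i)[:,::-1]
        r=cv2.minAreaRect(pts.astype(np.float32)); b=(cv2.boxPoints(r)+.5)/k-.5+[x0,y0]
        out.append(((pts.mean(0)+.5)/k-.5+[x0,y0],b))
    return out
if __name__=='__main__':
  for c,b in comps(t,(5,120,100),(25,255,255),(240,140,330,225),8):
    w=[p2w('top',*q,0.068) for q in b]
    L=[(np.linalg.norm(w[i]-w[i-1]),w[i]-w[i-1]) for i in (1,2)]
    d=max(L,key=lambda a:a[0])[1]
    print('tab',c.round(1),p2w('top',*c,0.068).round(4),np.degrees(np.arctan(d[1]/d[0])).round(1),[round(a[0],4) for a in L])
  for c,b in comps(t,(0,0,40),(180,80,125),(250,148,320,215),20):
    print('disc',c.round(1),p2w('top',*c,0.054).round(4))
  for c,b in comps(t,(0,0,190),(180,60,255),(240,140,330,225),200):
    print('cover',p2w('top',*c,0.05).round(4))
  for n,im,box in(('top',t,(165,165,230,225)),('side',s,(290,255,360,290))):
   for c,b in comps(im,(100,120,60),(125,255,255),box,8):
    print('bar',n,c.round(1),b.round(1).tolist())
  print('cam',[(-np.array(bot.get_calibration(n)['R']).T@bot.get_calibration(n)['t']).round(3) for n in('top','side')])
E
python3 m.py; python3 -c "
from h import *
rel(.5,-.3,.25,90)
for u,v in((280,107),(60,155),(484,180),(514,270),(234,250)): print(u,v,p2w('top',u,v,0).round(3))"
```

```text
tab [266.  161.6] [0.5763 0.0557 0.068 ] -6.3 [np.float64(0.0251), np.float64(0.0079)]
tab [303.5 161.7] [ 0.5785 -0.03    0.068 ] -6.5 [np.float64(0.0257), np.float64(0.0075)]
tab [265.9 198.8] [0.4911 0.0536 0.068 ] -9.4 [np.float64(0.0252), np.float64(0.0076)]
tab [303.5 198.8] [ 0.493  -0.0319  0.068 ] -6.7 [np.float64(0.0254), np.float64(0.0074)]
disc [266.8 162.6] [0.576  0.0549 0.054 ]
disc [303.4 162.8] [ 0.5778 -0.03    0.054 ]
disc [266.7 199.2] [0.491  0.0531 0.054 ]
disc [303.5 199.2] [ 0.4929 -0.032   0.054 ]
cover [0.534  0.0126 0.05  ]
bar top [185.5 194.7] [[180.7, 177.3], [188.3, 176.8], [190.6, 212.1], [183.0, 212.6]]
bar side [322.5 269.7] [[303.0, 264.9], [341.4, 263.6], [341.8, 274.2], [303.3, 275.5]]
cam [array([ 0.444, -0.031,  1.014]), array([0.437, 1.025, 0.691])]
t [-0.0021 -0.1951 -0.3943] w [-1.6351e+02 -8.0000e-02  2.0000e-02] | now [ 0.1773 -0.599   0.2478] yaw -73.51 clock 0.1 F [0.2 0.3 0.5] M [ 0.03 -0.06 -0.05] w 0.0857 q [ 1.21  0.52 -0.04  1.6   0.02  1.02 -0.11]
280 107 [0.723 0.031 0.   ]
60 155 [0.589 0.555 0.   ]
484 180 [ 0.554 -0.483  0.   ]
514 270 [ 0.331 -0.559  0.   ]
234 250 [0.369 0.133 0.   ]
```

```bash
python3 - <<'E'
from m import *
from h import *
for c,b in comps(s,(3,120,100),(25,255,255),(275,212,350,250),4):
    X=[0,0,0]; print('side tab',c.round(1),p2w('side',*c,0.062).round(4))
for c,b in comps(s,(0,0,20),(180,90,105),(283,215,345,250),6):
    print('side disc',c.round(1),p2w('side',*c,0.053).round(4))
# bar: fit pose (x,y,yaw) by silhouette corners top cam
from scipy.spatial import ConvexHull
def sil(n,x,y,yw,z0=.004):
    a=np.radians(yw);P=[]
    for i in(-.039,.039):
        for j in(-.007,.007):
            for k in(.086,.104): P.append(w2p(n,[x+i*np.cos(a)-j*np.sin(a),y+i*np.sin(a)+j*np.cos(a),z0+k]))
    return cv2.minAreaRect(np.array(P,np.float32))
for n,bx in(('top',[[180.7,177.3],[188.3,176.8],[190.6,212.1],[183.0,212.6]]),('side',[[303.0,264.9],[341.4,263.6],[341.8,274.2],[303.3,275.5]])):
    print(n,'meas',cv2.minAreaRect(np.array(bx,np.float32)),'model',sil(n,.46,.21,3))
from scipy.optimize import least_squares
def f(p):
    r=[]
    a=sil('top',*p);b=sil('side',*p)
    bt=np.array([[180.7,177.3],[188.3,176.8],[190.6,212.1],[183.0,212.6]]);bs=np.array([[303.0,264.9],[341.4,263.6],[341.8,274.2],[303.3,275.5]])
    s2=lambda b:b[np.argsort(np.arctan2(*(b-b.mean(0)).T))]
    return np.r_[(s2(cv2.boxPoints(a))-s2(bt)).ravel(),(s2(cv2.boxPoints(b))-s2(bs)).ravel()]
r=least_squares(f,[.46,.21,4],diff_step=1e-3);print(r.x,r.fun.round(1))
E
```

```text
side tab [296.3 220.7] [ 0.5784 -0.0213  0.062 ]
side tab [330.7 221.3] [ 0.4915 -0.0241  0.062 ]
side tab [293.2 239.4] [0.5755 0.0656 0.062 ]
side tab [329.2 240.4] [0.4899 0.0639 0.062 ]
side disc [296.5 225.3] [ 0.5771 -0.0134  0.053 ]
side disc [330.4 226.1] [ 0.4916 -0.0158  0.053 ]
side disc [293. 244.] [0.5754 0.0714 0.053 ]
side disc [328.9 245. ] [0.4902 0.0695 0.053 ]
side disc [342.8 247.3] [0.4571 0.0773 0.053 ]
top meas ((185.64999389648438, 194.70001220703125), (35.37965774536133, 7.616434097290039), 86.27210998535156) model ((192.20587158203125, 210.6356964111328), (36.17802047729492, 8.708548545837402), 89.05247497558594)
side meas ((322.37103271484375, 269.5492858886719), (10.607467651367188, 38.52193832397461), 88.06609344482422) model ((339.73504638671875, 264.7571716308594), (38.284114837646484, 11.15462875366211), 0.64031982421875)
[0.49452355 0.22640196 6.12006949] [-1.2 -0.5 -0.9  0.4  0.3  0.3 -0.  -0.6 -0.  -1.3 -0.1 -0.6  0.2 -0.2
  0.3 -0.9]
```

```bash
python3 -m creep '[{"tx":0,"ty":-0.19,"tz":-0.39,"wx":-80},{"tx":0,"ty":-0.19,"tz":-0.39,"wx":-80},{"tx":0,"ty":-0.19,"tz":-0.39,"wx":-80},{"tx":0,"ty":-0.19,"tz":-0.39,"wx":-80},{"tx":0,"ty":-0.19,"tz":-0.39,"wx":-80},{"tx":0,"ty":-0.19,"tz":-0.39,"wx":-80},{"tx":0,"ty":-0.19,"tz":-0.39,"wx":-80},{"tx":0,"ty":-0.19,"tz":-0.39,"wx":-80}]' 60
```

```text
$[0]: bad value
```

```bash
python3 -m creep '[{"tx":0,"ty":-0.19,"tz":-0.39,"wx":-80,"wy":0,"wz":0,"claw":0},{"tx":0,"ty":-0.19,"tz":-0.39,"wx":-80,"wy":0,"wz":0,"claw":0},{"tx":0,"ty":-0.19,"tz":-0.39,"wx":-80,"wy":0,"wz":0,"claw":0},{"tx":0,"ty":-0.19,"tz":-0.39,"wx":-80,"wy":0,"wz":0,"claw":0},{"tx":0,"ty":-0.19,"tz":-0.39,"wx":-80,"wy":0,"wz":0,"claw":0},{"tx":0,"ty":-0.19,"tz":-0.39,"wx":-80,"wy":0,"wz":0,"claw":0},{"tx":0,"ty":-0.19,"tz":-0.39,"wx":-80,"wy":0,"wz":0,"claw":0},{"tx":0,"ty":-0.19,"tz":-0.39,"wx":-80,"wy":0,"wz":0,"claw":0}]' 60; python3 -c "
from h import *
rel(.495,.2264,.2,96)"
```

```text
clock: 0.9
position: [0.4734, -0.3275, 0.248]
tool_rot: [-2.654, 1.57, 1.981]
force: [0.9, -1.5, 0.3]
grip_width: 0.0857
t [ 0.0484 -0.0211 -0.5539] w [-1.0042e+02 -5.0000e-02 -2.0000e-02] | now [ 0.4734 -0.3275  0.248 ] yaw -4.42 clock 0.9 F [ 0.9 -1.5  0.3] M [ 0.    0.05 -0.04] w 0.0857 q [ 0.79  0.47 -0.4   1.72  0.21  1.    0.24]
```

```bash
python3 -m creep '[{"tx":0.02,"ty":-0.02,"tz":-0.55,"wx":-100,"wy":0,"wz":0,"claw":0},{"tx":0.02,"ty":-0.02,"tz":-0.55,"wx":-100,"wy":0,"wz":0,"claw":0},{"tx":0.02,"ty":-0.02,"tz":-0.55,"wx":-100,"wy":0,"wz":0,"claw":0},{"tx":0.02,"ty":-0.02,"tz":-0.55,"wx":-100,"wy":0,"wz":0,"claw":0},{"tx":0.02,"ty":-0.02,"tz":-0.55,"wx":-100,"wy":0,"wz":0,"claw":0},{"tx":0.02,"ty":-0.02,"tz":-0.55,"wx":-100,"wy":0,"wz":0,"claw":0},{"tx":0.02,"ty":-0.02,"tz":-0.55,"wx":-100,"wy":0,"wz":0,"claw":0},{"tx":0.02,"ty":-0.02,"tz":-0.55,"wx":-100,"wy":0,"wz":0,"claw":0}]'; python3 -c "
from h import *
rel(.495,.2264,.17,96)"
```

```text
clock: 1.7
position: [0.489, 0.0721, 0.2338]
tool_rot: [2.267, 1.57, 1.819]
force: [1.5, -0.4, -0.5]
grip_width: 0.0854
t [ 0.0639  0.1417 -0.0614] w [-3.167e+01 -1.000e-02 -3.000e-02] | now [0.489  0.0721 0.2338] yaw 64.33 clock 1.7 F [ 1.5 -0.4 -0.5] M [-0.01 -0.02  0.04] w 0.0854 q [ 0.34  0.43 -0.79  1.92  0.37  0.94  0.5 ]
```

```bash
python3 -m creep '[{"tx":0.06,"ty":0.1417,"tz":-0.0614,"wx":-31.7,"wy":0,"wz":0,"claw":0},{"tx":0.06,"ty":0.1417,"tz":-0.0614,"wx":-31.7,"wy":0,"wz":0,"claw":0},{"tx":0.06,"ty":0.1417,"tz":-0.0614,"wx":-31.7,"wy":0,"wz":0,"claw":0},{"tx":0.06,"ty":0.1417,"tz":-0.0614,"wx":-31.7,"wy":0,"wz":0,"claw":0},{"tx":0.06,"ty":0.1417,"tz":-0.0614,"wx":-31.7,"wy":0,"wz":0,"claw":0}]'; python3 - <<'E'
from h import *
for z,P in((.108,[(180.7,177.3),(183,212.6)]),(.108,[(181.1,177.4),(183.1,212.8)])):
    a,b=[p2w('top',*q,z) for q in P]; d=a-b; print(a,b,np.degrees(np.arctan2(d[1],d[0])))
t=cv2.imread("pics/top0.png")
cv2.imwrite("pics/c4.png",cv2.resize(t[170:220,170:220],None,fx=12,fy=12,interpolation=cv2.INTER_CUBIC))
for n in('side','top'):
  im=bot.grab_frame(n); cv2.imwrite(f"pics/{n}1.png",im)
cv2.imwrite("pics/c5.png",cv2.resize(cv2.imread("pics/side1.png")[200:330,250:400],None,fx=4,fy=4,interpolation=cv2.INTER_CUBIC))
rel(.495,.2264,.13,96)
E
```

```text
clock: 2.2
position: [0.4938, 0.2291, 0.1726]
tool_rot: [2.451, 1.568, 2.564]
force: [-0.8, 0.0, -0.2]
grip_width: 0.0855
[0.53167537 0.23501776 0.108     ] [0.45532839 0.22721529 0.108     ] 5.835222710839177
[0.53147909 0.23415465 0.108     ] [0.45490156 0.22698614 0.108     ] 5.347942174869908
t [0.0435 0.0004 0.0002] w [-0.07 -0.06 -0.01] | now [0.4948 0.226  0.1735] yaw 95.93 clock 2.3 F [-0.  -1.   0.1] M [-0.05 -0.01  0.04] w 0.0853 q [ 0.07  0.62 -0.86  1.85  0.58  0.94  0.62]
```

View pics/c4.png

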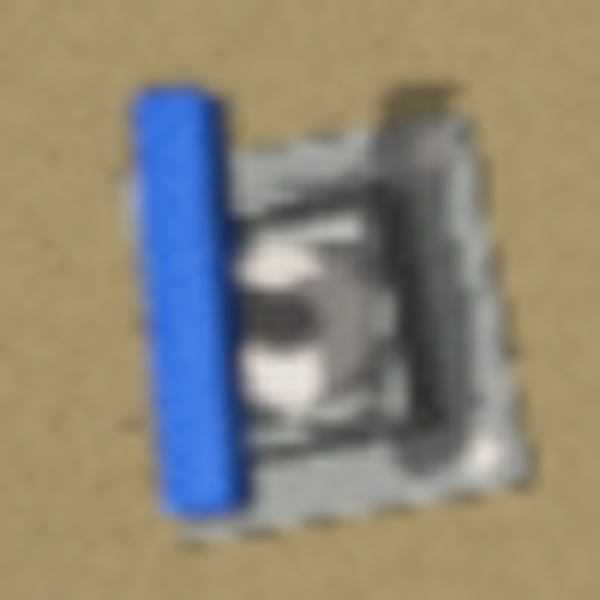

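View pics/c5.png

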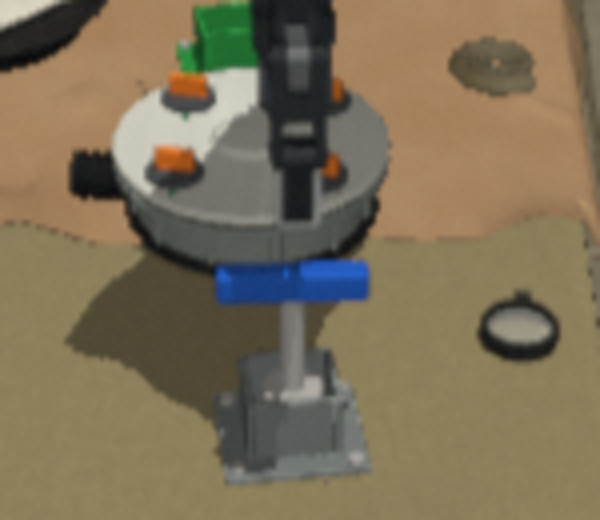

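View pics/top1.png

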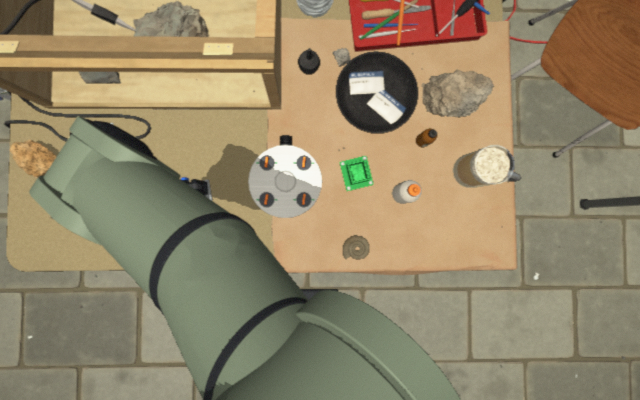

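Side crop: the finger is centred over the bar, with the bar at columns 217–368 of the crop and the finger at 297. Top view: the arm hides the key and the housing is visible. I'll go down and grip.

```bash
python3 -m creep '[{"tx":0.04,"ty":0.0004,"tz":0,"wx":0,"wy":0,"wz":0,"claw":0},{"tx":0.0765,"ty":0.0004,"tz":0,"wx":0,"wy":0,"wz":0,"claw":0},{"tx":0.0765,"ty":0.0004,"tz":0,"wx":0,"wy":0,"wz":0,"claw":0}]' 60; python3 -c "
from h import *
rel(.495,.2264,.097,96)"
```

```text
clock: 2.6
position: [0.4935, 0.2238, 0.0943]
tool_rot: [-2.748, 1.565, -2.648]
force: [-0.9, -0.1, 0.2]
grip_width: 0.0853
t [-0.0028  0.0024  0.0017] w [-0.26 -0.32  0.13] | now [0.4935 0.2238 0.0943] yaw 95.74 clock 2.6 F [-0.9 -0.1  0.2] M [-0.05  0.03 -0.03] w 0.0853 q [ 0.01  0.73 -0.77  1.9   0.7   0.81  0.52]
```

```bash
python3 -m creep '[{"tx":-0.0028,"ty":0.0024,"tz":0.0017,"wx":0,"wy":0,"wz":0,"claw":0.5},{"tx":-0.0028,"ty":0.0024,"tz":0.0017,"wx":0,"wy":0,"wz":0,"claw":1},{"tx":-0.0028,"ty":0.0024,"tz":0.0017,"wx":0,"wy":0,"wz":0,"claw":1},{"tx":-0.0028,"ty":0.0024,"tz":0.0017,"wx":0,"wy":0,"wz":0,"claw":1},{"tx":-0.0028,"ty":0.0024,"tz":0.0017,"wx":0,"wy":0,"wz":0,"claw":1}]' 60; python3 -c "
from h import *
rel(.495,.2264,.097,96)"
```

```text
clock: 3.1
position: [0.4953, 0.2265, 0.0977]
tool_rot: [-2.728, 1.566, -2.628]
force: [-0.7, 2.8, 8.8]
grip_width: 0.0128
t [ 0.0007 -0.0001 -0.0003] w [-0.28 -0.27  0.12] | now [0.4953 0.2265 0.0977] yaw 95.72 clock 3.1 F [-0.7  2.8  8.8] M [ 0.72  0.09 -0.03] w 0.0128 q [ 0.01  0.73 -0.77  1.9   0.69  0.81  0.53]
```

```bash
python3 -m creep '[{"tx":0,"ty":0,"tz":0,"wx":0,"wy":0,"wz":0,"claw":1},{"tx":0,"ty":0,"tz":0,"wx":0,"wy":0,"wz":0,"claw":1},{"tx":0,"ty":0,"tz":0,"wx":0,"wy":0,"wz":0,"claw":1}]' 100; python3 -c "
from h import *
rel(.495,.2264,.097,96)"
```

```text
clock: 3.4
position: [0.4954, 0.2266, 0.0978]
tool_rot: [-2.739, 1.566, -2.639]
force: [-0.3, 0.2, 4.2]
grip_width: 0.0125
t [ 0.0008 -0.0002 -0.0004] w [-0.27 -0.25  0.11] | now [0.4954 0.2266 0.0978] yaw 95.73 clock 3.4 F [-0.3  0.2  4.2] M [ 0.27  0.07 -0.06] w 0.0125 q [ 0.01  0.73 -0.77  1.9   0.69  0.81  0.53]
```

```bash
cat >> h.py <<'E'
REF=(-2.739,1.566,-2.639); REFYAW=95.73
def go(x,y,z,yw):
    s,R,p=st(); T=Ro.from_euler('z',yw-REFYAW,degrees=True)*Ro.from_euler('xyz',REF)
    w=np.degrees((R.inv()*T).as_rotvec()); t=R.inv().apply(np.array([x,y,z])-p)
    print('t',np.round(t,4),'w',np.round(w,2),'| now',np.round(p,4),'yaw',round(yaw(R),2),'clk',round(s['clock'],2),'F',np.round(s['force'],1),'M',np.round(s['moment'],2),'g',round(s['grip_width'],4),'q7',np.round(s['qpos'][-1],2))
E
python3 -m creep '[{"tx":-0.03,"ty":0,"tz":0,"wx":0,"wy":0,"wz":0,"claw":1},{"tx":-0.07,"ty":0,"tz":0,"wx":0,"wy":0,"wz":0,"claw":1},{"tx":-0.092,"ty":0,"tz":0,"wx":0,"wy":0,"wz":0,"claw":1}]'; python3 -c "
from h import *
go(.576,.0553,.19,83.7)"
```

```text
clock: 3.7
position: [0.4959, 0.2272, 0.1921]
tool_rot: [-2.76, 1.567, -2.659]
force: [-0.5, 0.2, -1.5]
grip_width: 0.012
t [ 0.0021 -0.1791  0.0625] w [12.05  0.08  0.02] | now [0.4959 0.2272 0.1921] yaw 95.75 clk 3.7 F [-0.5  0.2 -1.5] M [ 0.04 -0.03 -0.06] g 0.012 q7 0.64
```

```bash
python3 -m creep '[{"tx":0.002,"ty":-0.179,"tz":0.0625,"wx":12,"wy":0,"wz":0,"claw":1},{"tx":0.002,"ty":-0.179,"tz":0.0625,"wx":12,"wy":0,"wz":0,"claw":1},{"tx":0.002,"ty":-0.179,"tz":0.0625,"wx":12,"wy":0,"wz":0,"claw":1},{"tx":0.002,"ty":-0.179,"tz":0.0625,"wx":12,"wy":0,"wz":0,"claw":1},{"tx":0.002,"ty":-0.179,"tz":0.0625,"wx":12,"wy":0,"wz":0,"claw":1}]'; python3 - <<'E'
from h import *
for n in('side','top'):
  im=bot.grab_frame(n); cv2.imwrite(f"pics/{n}2.png",im)
s=cv2.imread("pics/side2.png");t=cv2.imread("pics/top2.png")
cv2.imwrite("pics/c6.png",cv2.resize(s[170:255,255:350],None,fx=7,fy=7,interpolation=cv2.INTER_CUBIC))
cv2.imwrite("pics/c7.png",cv2.resize(t[140:225,240:330],None,fx=7,fy=7,interpolation=cv2.INTER_CUBIC))
go(.576,.0553,.19,83.7)
E
```

```text
clock: 4.2
position: [0.5776, 0.0492, 0.1892]
tool_rot: [-2.222, 1.565, -2.338]
force: [-1.1, 0.5, -1.3]
grip_width: 0.0124
t [-0.0003  0.0006  0.0001] w [-0.05  0.04  0.01] | now [0.5758 0.0547 0.1897] yaw 83.65 clk 4.3 F [-0.2  0.9 -0.8] M [ 0.07 -0.01 -0.04] g 0.0123 q7 0.8
```

View pics/c6.png

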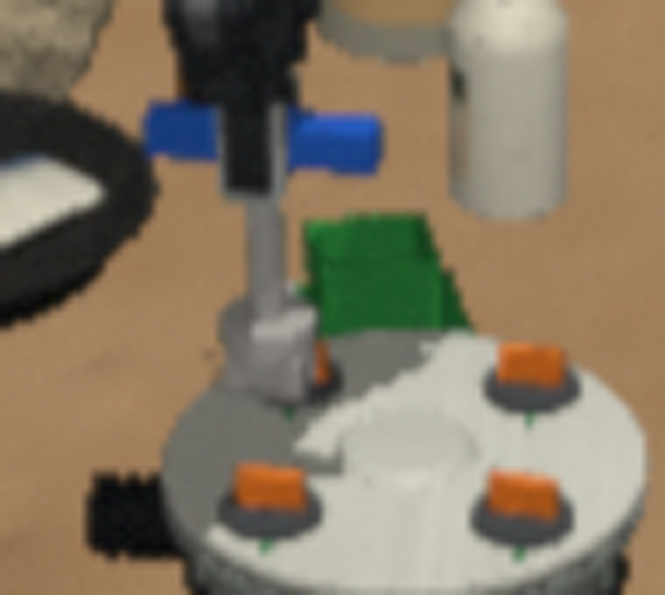

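View pics/c7.png

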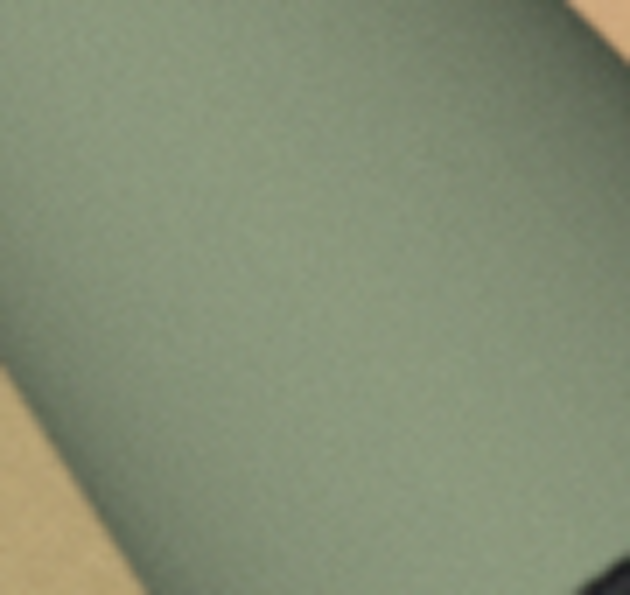

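The side crop shows the key upright in the gripper, with its foot at about (270,385) in the crop, above tab A at (270,487). The top view is blocked by the arm. I'll check the foot against its projection.

```bash
python3 - <<'E'
from h import *
def cr(X): p=w2p('side',X); return ((p-[255,170]+.5)*7-.5).round(0)
x,y=.5755,.054
for z in (.096,.113,.12,.15): print(z,cr([x,y,z]))
print('foot corners',[cr([x+i,y+j,.096]) for i in(-.014,.014) for j in(-.0105,.0105)])
print('bar ends',[cr([x+i*np.cos(np.radians(-6.3)),y+i*np.sin(np.radians(-6.3)),.191]) for i in(-.039,.039)])
print('tabA top mid',cr([.576,.0553,.068]),'bot',cr([.576,.0553,.054]))
print('tabA ends',[cr([.576+i,.0553-.11*i,.068]) for i in(-.012,.012)])
E
```

```text
0.096 [271. 386.]
0.113 [270. 342.]
0.12 [269. 324.]
0.15 [267. 245.]
foot corners [array([316., 371.]), array([309., 403.]), array([234., 368.]), array([226., 400.])]
bar ends [array([381., 144.]), array([146., 125.])]
tabA top mid [272. 458.] bot [273. 492.]
tabA ends [array([306., 461.]), array([237., 454.])]
```

```bash
python3 - <<'E'
from h import *
s=cv2.imread("pics/side2.png")
x0,y0,k=270,205,12
im=cv2.resize(s[y0:y0+50,x0:x0+66],None,fx=k,fy=k,interpolation=cv2.INTER_CUBIC)
def pr(X): p=w2p('side',X); return (((p-[x0,y0]+.5)*k-.5)).astype(int)
def disc(cx,cy,z,r,col):
    cv2.polylines(im,[np.array([pr([cx+r*np.cos(a),cy+r*np.sin(a),z]) for a in np.linspace(0,6.28,60)])],True,col,1)
for c,col in(((.576,.0553),(255,0,0)),((.576,.0593),(0,255,0))):
    disc(*c,.054,.018,col)
    a=np.radians(-6.3);u=np.array([np.cos(a),np.sin(a)]);n=np.array([-u[1],u[0]])
    for z in(.054,.068):
        cv2.polylines(im,[np.array([pr([*(np.array(c)+i*.012*u+j*.0025*n),z]) for i,j in((1,1),(1,-1),(-1,-1),(-1,1))])],True,col,1)
disc(.5345,.0117,.05,.086,(255,0,255)); 
cv2.imwrite("pics/c8.png",im)
t=cv2.imread("pics/top0.png");x0,y0,k=245,140,9
im=cv2.resize(t[y0:y0+66,x0:x0+80],None,fx=k,fy=k,interpolation=cv2.INTER_CUBIC)
def pr(X): p=w2p('top',X); return (((p-[x0,y0]+.5)*k-.5)).astype(int)
disc(.5345,.0117,.05,.086,(255,0,255)); 
for c in((.576,.0553),(.491,.0533),(.493,-.032),(.578,-.030)): disc(*c,.054,.018,(255,0,0))
cv2.imwrite("pics/c9.png",im)
E
```

```text
(no output)
```

View pics/c8.png

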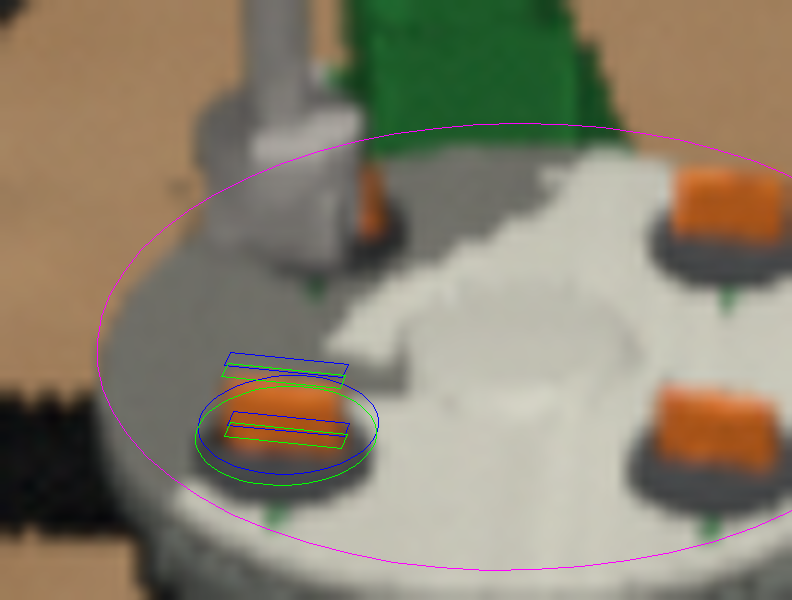

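View pics/c9.png

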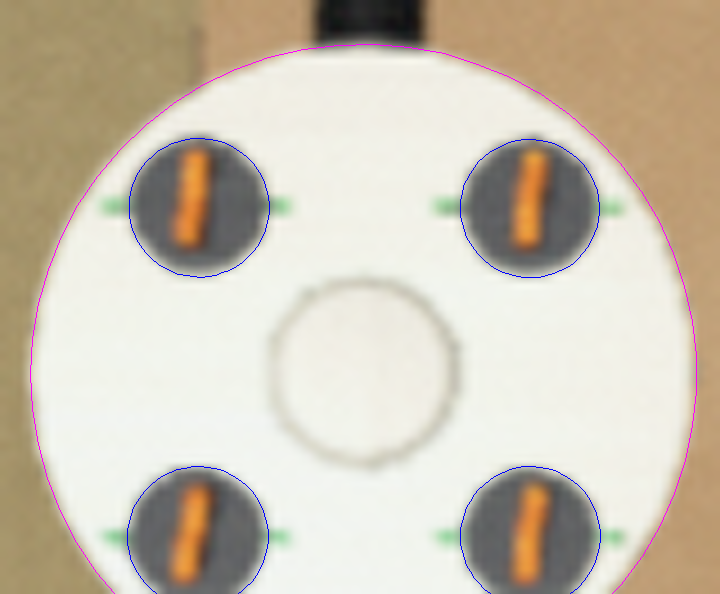

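```bash
python3 - <<'E'
from m import *
s2=cv2.imread("pics/side2.png")
def barpts(x,y,z,yw):
    a=np.radians(yw);return np.array([[x+i*np.cos(a)-j*np.sin(a),y+i*np.sin(a)+j*np.cos(a),z+k] for i in(-.039,.039) for j in(-.007,.007) for k in(-.009,.009)])
def bb(n,im,box,P):
    x0,y0,x1,y1=box;k=8
    c=cv2.resize(im[y0:y1,x0:x1],None,fx=k,fy=k,interpolation=cv2.INTER_CUBIC)
    m=cv2.inRange(cv2.cvtColor(c,cv2.COLOR_BGR2HSV),(100,120,50),(125,255,255))
    pts=(np.argwhere(m>0)[:,::-1]+.5)/k-.5+[x0,y0]
    q=np.array([w2p(n,X) for X in P])
    # per-column top/bottom near ends
    hull=cv2.convexHull(q.astype(np.float32))[:,0]
    print(n,'obs minmax',pts.min(0).round(1),pts.max(0).round(1),'model',q.min(0).round(1),q.max(0).round(1))
    oh=cv2.minAreaRect(pts.astype(np.float32)); mh=cv2.minAreaRect(hull); print('  rect obs',np.round(oh[0],2),'model',np.round(mh[0],2))
bb('side',s2,(270,180,315,200),barpts(.5755,.0545,.1905,-6.3))
# initial, assume at grip pose
P=barpts(.4945,.2266,.099,5.73)
bb('top',t,(165,165,230,225),P); bb('side',s,(290,255,360,290),P)
x0,y0,k=280,205,20
cv2.imwrite("pics/c10.png",cv2.resize(s2[y0:y0+30,x0:x0+35],None,fx=k,fy=k,interpolation=cv2.INTER_CUBIC))
P=[w2p('side',[.5755+i*np.cos(-.11)-j*np.sin(-.11),.0545+i*np.sin(-.11)+j*np.cos(-.11),.0957]) for i in(-.014,.014) for j in(-.0105,.0105)]
print((np.array(P)-[x0,y0]+.5)*k)
E
```

```text
side obs minmax [274.9 183.7] [308.7 194.1] model [274.4 182.8] [309.6 195.4]
  rect obs [291.98 188.7 ] model [292.01 189.09]
top obs minmax [180.9 177.1] [190.1 212.3] model [179.6 176.4] [190.6 212.9]
  rect obs [185.67 194.71] model [185.09 194.63]
side obs minmax [302.9 263.9] [341.6 275.1] model [303.1 262.9] [341.8 274.9]
  rect obs [322.3  269.52] model [322.45 268.86]
[[411.88151486 373.05924792]
 [372.25368324 464.61163482]
 [182.26580827 351.17671653]
 [139.14323491 442.02535988]]
```

View pics/c10.png

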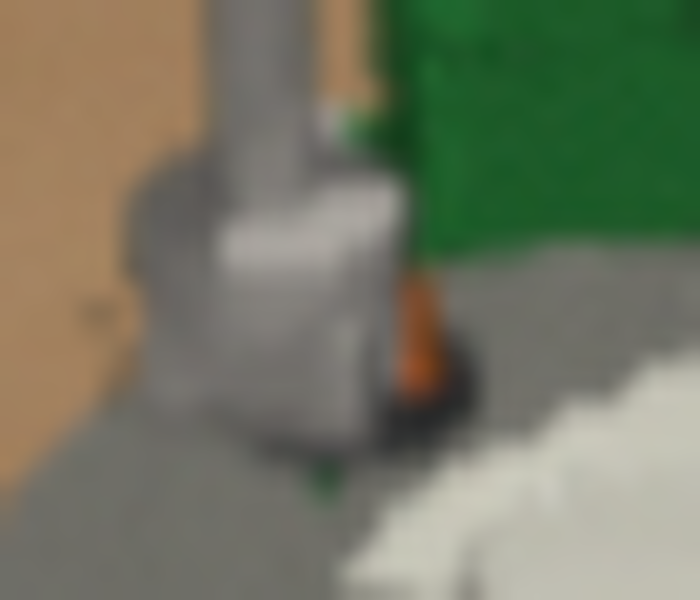

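```bash
python3 - <<'E'
from m import *
for n,im in(('top',t),('side',s)):
  for nm,box,k in((('ammo',(335,228,378,268),15) if n=='top' else ('ammo',(355,202,392,228),20)),(('loupe',(218,235,252,265),20) if n=='top' else ('loupe',(362,268,396,296),18)),(('green',(335,152,378,194),14) if n=='top' else ('green',(290,195,328,225),16)),(('holder',(172,170,222,222),12) if n=='top' else ('holder',(295,285,350,325),12)),(('hous',(240,130,330,225),0) if n=='top' else ('hous',(265,205,355,270),0))):
    if k==0: continue
    x0,y0,x1,y1=box
    cv2.imwrite(f"pics/z_{nm}_{n}.png",cv2.resize(im[y0:y1,x0:x1],(400,300),interpolation=cv2.INTER_CUBIC))
rows=[]
for nm in('ammo','loupe','green','holder'):
    rows.append(np.hstack([cv2.imread(f"pics/z_{nm}_{n}.png") for n in('top','side')]))
cv2.imwrite("pics/c11.png",np.vstack(rows[:2])); cv2.imwrite("pics/c12.png",np.vstack(rows[2:]))
E
```

```text
(no output)
```

View pics/c11.png

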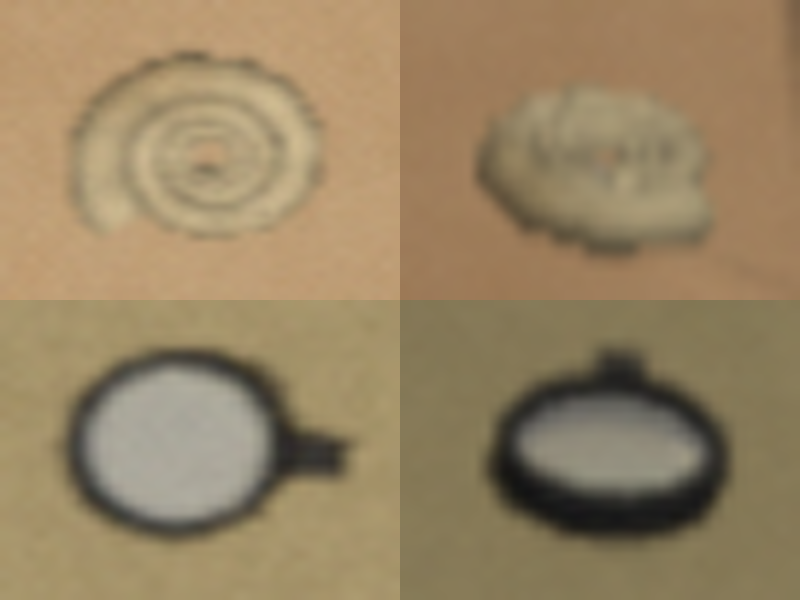

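View pics/c12.png

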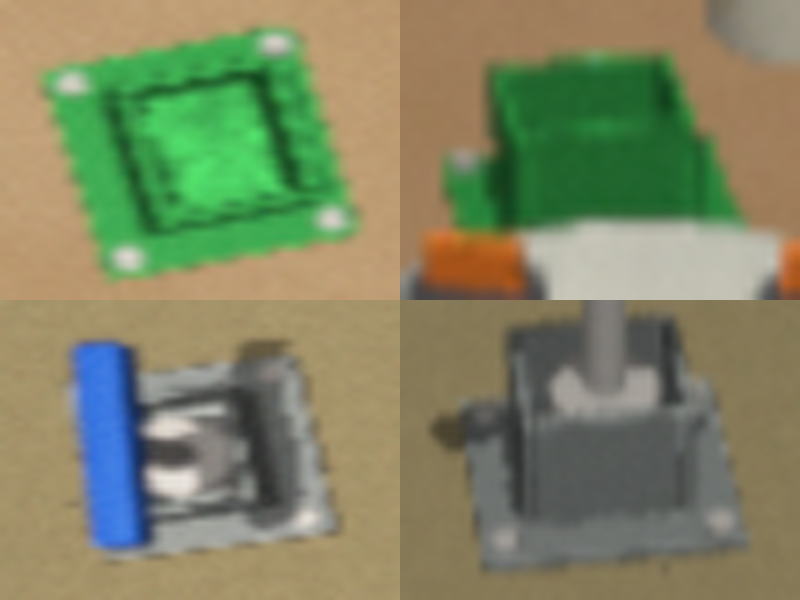

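```bash
python3 - <<'E'
from h import *
for nm,a,b,z in(('ammo',(356.9,248.8),(373.5,215.1),.014),('loupe',(232.8,249),(379.4,280.6),.012),('dome',(285.6,181.2),None,.055)):
    X=p2w('top',*a,z); print(nm,X.round(4),'pred side',w2p('side',X).round(1),'obs',b, 'side xy',p2w('side',*b,z).round(4) if b else '')
E
```

```text
ammo [ 0.3779 -0.1636  0.014 ] pred side [373.8 212. ] obs (373.5, 215.1) side xy [ 0.379  -0.1462  0.014 ]
loupe [0.3721 0.134  0.012 ] pred side [379.  277.8] obs (379.4, 280.6) side xy [0.3716 0.1442 0.012 ]
dome [0.5337 0.0104 0.055 ] pred side [312.8 230.3] obs None side xy
```

Side crop: the key foot projects to within about 0.6 px of the robot's own reading. The housing sits about 2 px lower in the side view than its top-view estimate, while the bar in the top view suggests about +1.5 mm in y. I'll use y + 1.5 mm and go down in steps, watching the force.

```bash
python3 -m creep '[{"tx":0.02,"ty":0.0020,"tz":0.0003,"wx":0,"wy":0,"wz":0,"claw":1},{"tx":0.02,"ty":0.0020,"tz":0.0003,"wx":0,"wy":0,"wz":0,"claw":1}]'; python3 - <<'E'
from h import *
im=bot.grab_frame('side'); cv2.imwrite("pics/side3.png",im)
cv2.imwrite("pics/c13.png",cv2.resize(im[205:255,270:335],None,fx=12,fy=12,interpolation=cv2.INTER_CUBIC))
go(.5757,.057,.148,83.7)
E
```

```text
clock: 4.5
position: [0.5748, 0.0578, 0.1681]
tool_rot: [-2.821, 1.564, -2.93]
force: [-1.3, 0.1, -1.5]
grip_width: 0.0126
t [ 0.0212 -0.0008  0.0006] w [ 0.08 -0.08  0.01] | now [0.5753 0.0579 0.1692] yaw 83.78 clk 4.55 F [-0.5 -0.4 -1.6] M [ 0.   -0.   -0.03] g 0.0122 q7 0.78
```

View pics/c13.png

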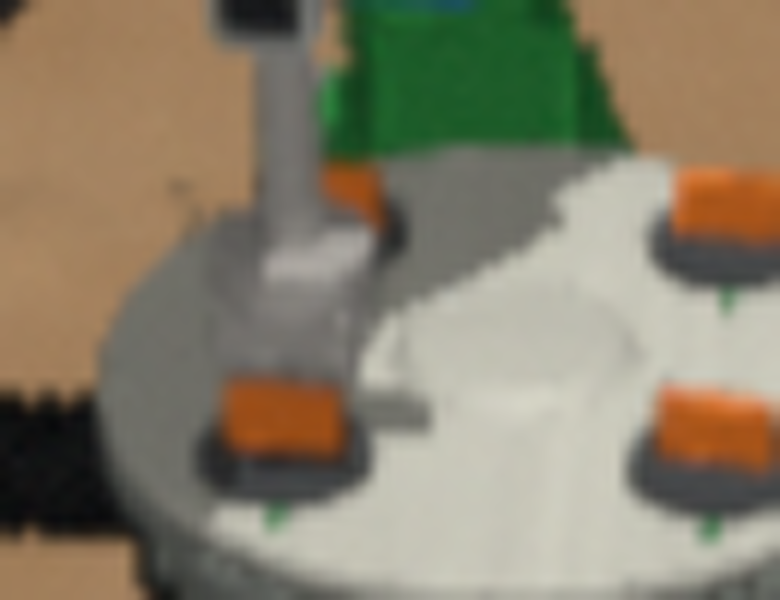

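```bash
python3 - <<'E'
from h import *
x0,y0,k=270,205,12
im=cv2.imread('pics/c13.png')
pr=lambda X:((w2p('side',X)-[x0,y0]+.5)*k).astype(int)
a=np.radians(-6.2);u=np.array([np.cos(a),np.sin(a)]);n=np.array([-u[1],u[0]]);c=np.array([.5753,.0579])
for z in(.0754,.0924):
  cv2.polylines(im,[np.array([pr([*(c+i*.014*u+j*.0105*n),z]) for i,j in((1,1),(1,-1),(-1,-1),(-1,1))])],True,(255,0,0) if z<.08 else (0,255,0),1)
cv2.imwrite('pics/c14.png',im)
E
```

```text
(no output)
```

View pics/c14.png

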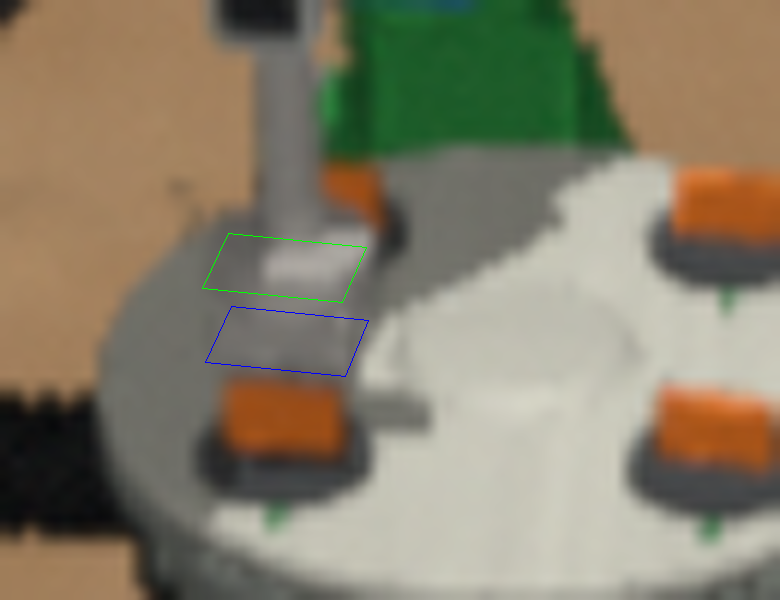

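```bash
python3 -m creep '[{"tx":0.008,"ty":0.0010,"tz":0.0005,"wx":0,"wy":0,"wz":0,"claw":1},{"tx":0.013,"ty":0.0010,"tz":0.0005,"wx":0,"wy":0,"wz":0,"claw":1}]'; python3 -c "
from h import *
go(.5757,.0588,.148,83.7)"
```

```text
clock: 4.75
position: [0.5758, 0.0595, 0.1561]
tool_rot: [-2.81, 1.565, -2.917]
force: [0.1, -0.5, -1.3]
grip_width: 0.0122
t [ 0.0081 -0.0007  0.    ] w [ 0.14 -0.05 -0.  ] | now [0.5758 0.0595 0.1561] yaw 83.84 clk 4.75 F [ 0.1 -0.5 -1.3] M [0.03 0.02 0.02] g 0.0122 q7 0.77
```

```bash
python3 -m creep '[{"tx":0.004,"ty":0,"tz":0,"wx":0,"wy":0,"wz":0,"claw":1},{"tx":0.0065,"ty":0,"tz":0,"wx":0,"wy":0,"wz":0,"claw":1},{"tx":0.0065,"ty":0,"tz":0,"wx":0,"wy":0,"wz":0,"claw":1}]'; python3 -c "
from h import *
go(.5757,.0588,.148,83.7)
im=bot.grab_frame('side'); cv2.imwrite('pics/side4.png',im)
cv2.imwrite('pics/c15.png',cv2.resize(im[205:255,270:335],None,fx=12,fy=12,interpolation=cv2.INTER_CUBIC))"
```

```text
clock: 5.05
position: [0.5756, 0.0595, 0.1493]
tool_rot: [-2.823, 1.565, -2.93]
force: [-0.4, -0.6, -1.6]
grip_width: 0.0124
t [ 0.0013 -0.0007  0.0001] w [ 0.14 -0.08  0.  ] | now [0.5756 0.0595 0.1493] yaw 83.84 clk 5.05 F [-0.4 -0.6 -1.6] M [-0.02 -0.01  0.05] g 0.0124 q7 0.76
```

View pics/c15.png

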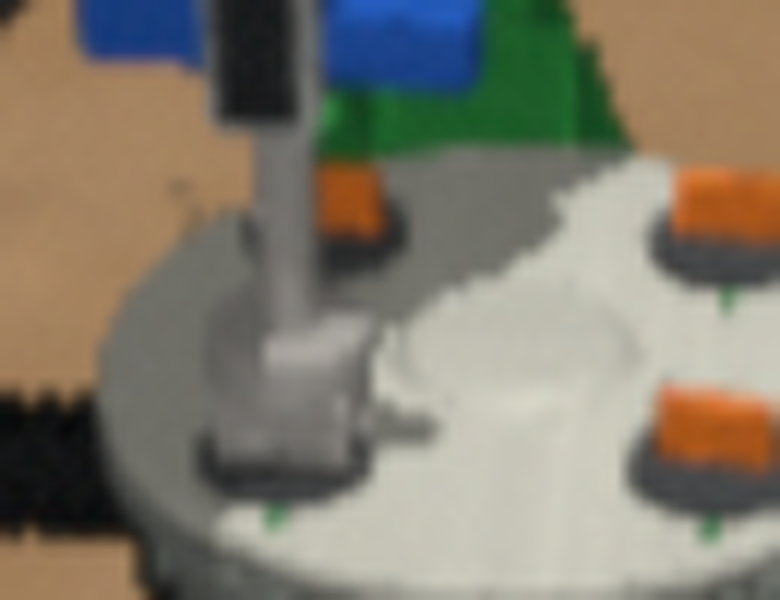

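The tab is now inside the jaws: no orange shows at A, the foot is on the disc at crop (285,460), and there is no contact force. I'll turn A about halfway.

```bash
python3 -m creep '[{"tx":0,"ty":0,"tz":0,"wx":8,"wy":0,"wz":0,"claw":1},{"tx":0,"ty":0,"tz":0,"wx":16,"wy":0,"wz":0,"claw":1},{"tx":0,"ty":0,"tz":0,"wx":23,"wy":0,"wz":0,"claw":1}]'; python3 -c "
from h import *
go(.5757,.0588,.148,36.6)"
```

```text
clock: 5.4
position: [0.5758, 0.0589, 0.1497]
tool_rot: [-2.306, 1.565, -2.821]
force: [0.2, -2.3, -3.3]
grip_width: 0.0123
t [ 0.0017 -0.0001 -0.    ] w [23.88  0.1   0.24] | now [0.5758 0.0589 0.1497] yaw 60.48 clk 5.4 F [ 0.2 -2.3 -3.3] M [-0.63 -0.21  0.09] g 0.0123 q7 0.41
```

```bash
python3 -m creep '[{"tx":0,"ty":0,"tz":0,"wx":8,"wy":0,"wz":0,"claw":1},{"tx":0,"ty":0,"tz":0,"wx":16,"wy":0,"wz":0,"claw":1},{"tx":0,"ty":0,"tz":0,"wx":24,"wy":0,"wz":0,"claw":1},{"tx":0,"ty":0,"tz":0,"wx":24,"wy":0,"wz":0,"claw":1}]'; python3 -c "
from h import *
go(.5757,.0588,.19,36.6)"
```

```text
clock: 5.8
position: [0.5759, 0.059, 0.1499]
tool_rot: [-1.813, 1.565, -2.749]
force: [0.6, -0.1, -1.0]
grip_width: 0.0125
t [-0.0401 -0.0005  0.    ] w [-0.26  0.18  0.2 ] | now [0.5759 0.059  0.1499] yaw 36.34 clk 5.8 F [ 0.6 -0.1 -1. ] M [ 0.01 -0.1   0.07] g 0.0125 q7 0.06
```

```bash
python3 -m creep '[{"tx":0,"ty":0,"tz":0,"wx":-6,"wy":0,"wz":0,"claw":1},{"tx":-0.025,"ty":0,"tz":0,"wx":-6,"wy":0,"wz":0,"claw":1},{"tx":-0.04,"ty":0,"tz":0,"wx":-6,"wy":0,"wz":0,"claw":1}]'; python3 -c "
from h import *
go(.493,-.0283,.19,83.3)"
```

```text
clock: 6.1
position: [0.5764, 0.0593, 0.1913]
tool_rot: [-1.938, 1.566, -2.766]
force: [-0.2, 0.5, -0.8]
grip_width: 0.0122
t [ 0.0018 -0.1207  0.0081] w [-4.074e+01  2.000e-02  1.000e-02] | now [0.5764 0.0593 0.1913] yaw 42.56 clk 6.1 F [-0.2  0.5 -0.8] M [ 0.   -0.04  0.02] g 0.0122 q7 0.18
```

```bash
python3 -m creep '[{"tx":0.002,"ty":-0.1207,"tz":0.0081,"wx":-40.7,"wy":0,"wz":0,"claw":1},{"tx":0.002,"ty":-0.1207,"tz":0.0081,"wx":-40.7,"wy":0,"wz":0,"claw":1},{"tx":0.002,"ty":-0.1207,"tz":0.0081,"wx":-40.7,"wy":0,"wz":0,"claw":1},{"tx":0.002,"ty":-0.1207,"tz":0.0081,"wx":-40.7,"wy":0,"wz":0,"claw":1},{"tx":0.002,"ty":-0.1207,"tz":0.0081,"wx":-40.7,"wy":0,"wz":0,"claw":1},{"tx":0.002,"ty":-0.1207,"tz":0.0081,"wx":-40.7,"wy":0,"wz":0,"claw":1}]'; python3 -c "
from h import *
go(.493,-.0283,.165,83.3)
im=bot.grab_frame('side'); cv2.imwrite('pics/side5.png',im)
cv2.imwrite('pics/c16.png',cv2.resize(im[195:255,270:350],None,fx=9.9,fy=9.9,interpolation=cv2.INTER_CUBIC))
im=bot.grab_frame('top'); cv2.imwrite('pics/top5.png',im)
"
```

```text
clock: 6.7
position: [0.4932, -0.0287, 0.1902]
tool_rot: [-2.579, 1.567, -2.693]
force: [0.1, -0.2, -1.9]
grip_width: 0.0121
t [ 0.0252  0.0004 -0.0001] w [0.16 0.06 0.02] | now [ 0.4932 -0.0287  0.1902] yaw 83.46 clk 6.7 F [ 0.1 -0.2 -1.9] M [ 0.01 -0.04 -0.03] g 0.0121 q7 0.94
```

View pics/c16.png

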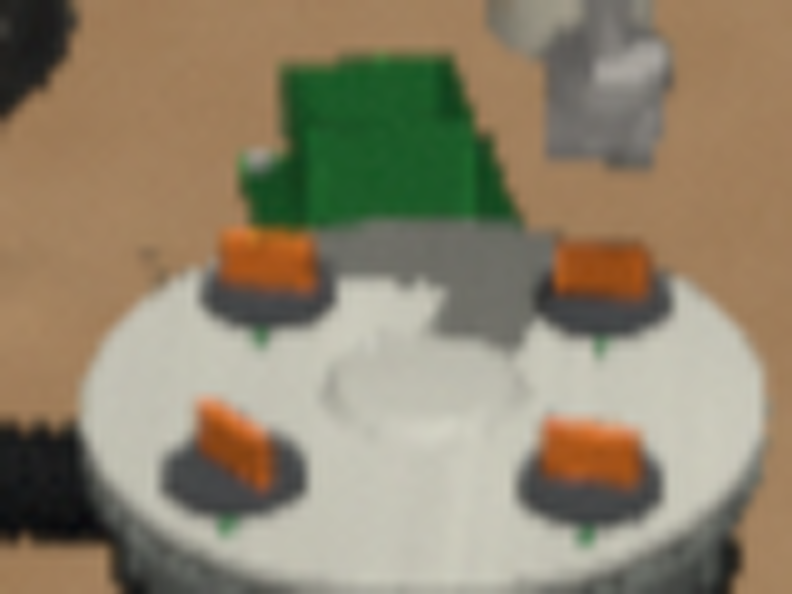

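View pics/top5.png

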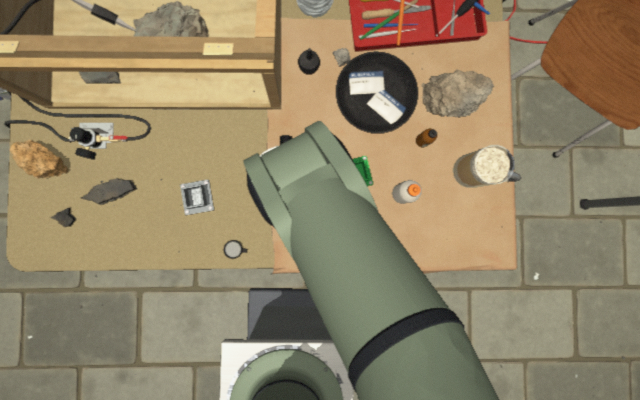

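```bash
python3 - <<'E'
from h import *
def hd(a,b):
    P=[p2w('side',270+u/9.9,195+v/9.9,.068) for u,v in(a,b)]; d=P[0]-P[1]; print(np.degrees(np.arctan2(d[1],d[0])).round(1),np.linalg.norm(d).round(4))
hd((205,400),(272,457)); hd((200,403),(270,462)); hd((544,420),(640,432)); hd((555,243),(650,245))
E
python3 -m creep '[{"tx":0.025,"ty":0.0004,"tz":0,"wx":0,"wy":0,"wz":0,"claw":1},{"tx":0.035,"ty":0.0004,"tz":0,"wx":0,"wy":0,"wz":0,"claw":1},{"tx":0.041,"ty":0.0004,"tz":0,"wx":0,"wy":0,"wz":0,"claw":1},{"tx":0.041,"ty":0.0004,"tz":0,"wx":0,"wy":0,"wz":0,"claw":1}]'; python3 -c "
from h import *
go(.493,-.0283,.149,36)"
```

```text
-51.3 0.0303
-51.0 0.0314
-8.9 0.0234
1.7 0.0241
clock: 7.2
position: [0.4928, -0.028, 0.1487]
tool_rot: [-2.663, 1.565, -2.784]
force: [-0.5, -1.9, -2.7]
grip_width: 0.0127
t [-0.0003 -0.0003  0.0002] w [47.1   0.08  0.25] | now [ 0.4928 -0.028   0.1487] yaw 83.1 clk 7.2 F [-0.5 -1.9 -2.7] M [-0.58  0.15 -0.01] g 0.0127 q7 0.87
```

A's tab now points diagonally, at about −44°, which is halfway. C is engaged, so I'll turn it.

```bash
python3 -m creep '[{"tx":0,"ty":0,"tz":0,"wx":8,"wy":0,"wz":0,"claw":1},{"tx":0,"ty":0,"tz":0,"wx":16,"wy":0,"wz":0,"claw":1},{"tx":0,"ty":0,"tz":0,"wx":24,"wy":0,"wz":0,"claw":1},{"tx":0,"ty":0,"tz":0,"wx":32,"wy":0,"wz":0,"claw":1},{"tx":0,"ty":0,"tz":0,"wx":40,"wy":0,"wz":0,"claw":1},{"tx":0,"ty":0,"tz":0,"wx":46.6,"wy":0,"wz":0,"claw":1},{"tx":0,"ty":0,"tz":0,"wx":46.6,"wy":0,"wz":0,"claw":1}]'; python3 -c "
from h import *
go(.493,-.0283,.149,36.4)"
```

```text
clock: 7.9
position: [0.4927, -0.0284, 0.1492]
tool_rot: [-1.669, 1.565, -2.605]
force: [-1.0, -3.5, -1.4]
grip_width: 0.0123
t [0.0002 0.0002 0.0001] w [-0.07  0.22  0.22] | now [ 0.4927 -0.0284  0.1492] yaw 36.33 clk 7.9 F [-1.  -3.5 -1.4] M [-1.21  0.53  0.05] g 0.0123 q7 0.18
```

```bash
python3 -m creep '[{"tx":0,"ty":0,"tz":0,"wx":-7,"wy":0,"wz":0,"claw":1},{"tx":-0.025,"ty":0,"tz":0,"wx":-7,"wy":0,"wz":0,"claw":1},{"tx":-0.041,"ty":0,"tz":0,"wx":-7,"wy":0,"wz":0,"claw":1}]'; python3 -c "
from h import *
go(.4908,.0563,.19,80.8)"
```

```text
clock: 8.2
position: [0.4934, -0.0276, 0.1917]
tool_rot: [-1.854, 1.566, -2.664]
force: [-0.1, -0.7, -0.2]
grip_width: 0.0122
t [ 0.0015  0.056  -0.0625] w [-37.21   0.06   0.04] | now [ 0.4934 -0.0276  0.1917] yaw 43.59 clk 8.2 F [-0.1 -0.7 -0.2] M [-0.02 -0.01 -0.03] g 0.0122 q7 0.34
```

```bash
python3 -m creep '[{"tx":0.0015,"ty":0.056,"tz":-0.0625,"wx":-37.2,"wy":0,"wz":0,"claw":1},{"tx":0.0015,"ty":0.056,"tz":-0.0625,"wx":-37.2,"wy":0,"wz":0,"claw":1},{"tx":0.0015,"ty":0.056,"tz":-0.0625,"wx":-37.2,"wy":0,"wz":0,"claw":1},{"tx":0.0015,"ty":0.056,"tz":-0.0625,"wx":-37.2,"wy":0,"wz":0,"claw":1},{"tx":0.0015,"ty":0.056,"tz":-0.0625,"wx":-37.2,"wy":0,"wz":0,"claw":1},{"tx":0.0015,"ty":0.056,"tz":-0.0625,"wx":-37.2,"wy":0,"wz":0,"claw":1}]'; python3 -c "
from h import *
go(.4908,.0563,.165,80.8)
im=bot.grab_frame('side'); cv2.imwrite('pics/side6.png',im)
cv2.imwrite('pics/c17.png',cv2.resize(im[195:255,270:350],None,fx=9.9,fy=9.9,interpolation=cv2.INTER_CUBIC))
"
```

```text
clock: 8.8
position: [0.491, 0.0566, 0.1904]
tool_rot: [-2.637, 1.567, -2.794]
force: [-0.2, 0.6, -0.8]
grip_width: 0.0119
t [ 0.0254 -0.0003 -0.0001] w [ 0.21  0.06 -0.  ] | now [0.491  0.0566 0.1904] yaw 81.01 clk 8.8 F [-0.2  0.6 -0.8] M [ 0.04 -0.06  0.01] g 0.0119 q7 0.73
```

View pics/c17.png

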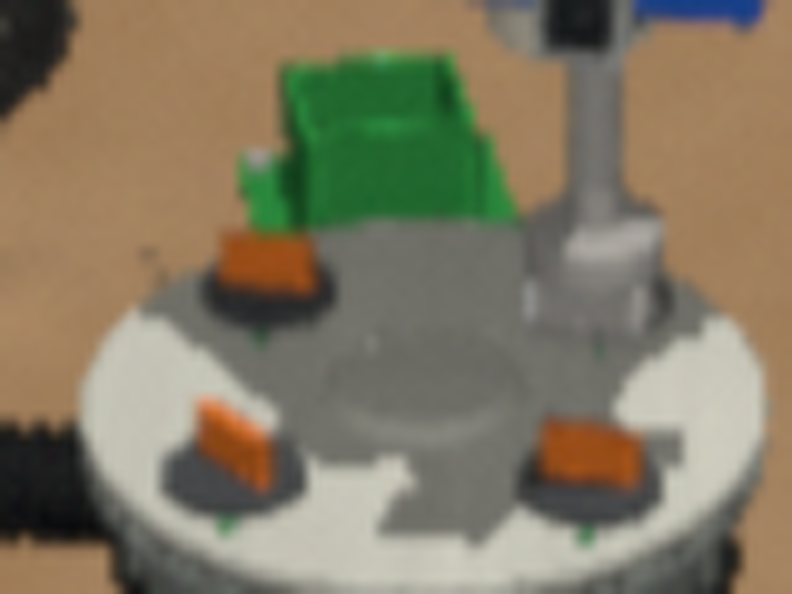

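The key is over B (tab at about (590,450) in the crop). C is hidden behind the foot for now, and A stays diagonal at (235,440).

```bash
python3 -m creep '[{"tx":0.025,"ty":0,"tz":0,"wx":0,"wy":0,"wz":0,"claw":1},{"tx":0.035,"ty":0,"tz":0,"wx":0,"wy":0,"wz":0,"claw":1},{"tx":0.041,"ty":0,"tz":0,"wx":0,"wy":0,"wz":0,"claw":1},{"tx":0.041,"ty":0,"tz":0,"wx":0,"wy":0,"wz":0,"claw":1}]'; python3 -c "
from h import *
go(.491,.0563,.149,36.4)"
```

```text
clock: 9.25
position: [0.4907, 0.0566, 0.1491]
tool_rot: [-2.68, 1.566, -2.84]
force: [0.5, 0.5, -1.0]
grip_width: 0.0122
t [ 0.0001 -0.0003  0.0004] w [44.44  0.1   0.2 ] | now [0.4907 0.0566 0.1491] yaw 80.84 clk 9.25 F [ 0.5  0.5 -1. ] M [ 0.02 -0.03  0.04] g 0.0122 q7 0.67
```

```bash
python3 -m creep '[{"tx":0,"ty":0,"tz":0,"wx":8,"wy":0,"wz":0,"claw":1},{"tx":0,"ty":0,"tz":0,"wx":16,"wy":0,"wz":0,"claw":1},{"tx":0,"ty":0,"tz":0,"wx":24,"wy":0,"wz":0,"claw":1},{"tx":0,"ty":0,"tz":0,"wx":32,"wy":0,"wz":0,"claw":1},{"tx":0,"ty":0,"tz":0,"wx":40,"wy":0,"wz":0,"claw":1},{"tx":0,"ty":0,"tz":0,"wx":44.4,"wy":0,"wz":0,"claw":1},{"tx":0,"ty":0,"tz":0,"wx":44.4,"wy":0,"wz":0,"claw":1}]'; python3 -c "
from h import *
go(.491,.0563,.149,36.4)"; python3 -m creep '[{"tx":0,"ty":0,"tz":0,"wx":-7,"wy":0,"wz":0,"claw":1},{"tx":-0.025,"ty":0,"tz":0,"wx":-7,"wy":0,"wz":0,"claw":1},{"tx":-0.041,"ty":0,"tz":0,"wx":-7,"wy":0,"wz":0,"claw":1}]'; python3 -c "
from h import *
go(.578,-.027,.19,83.5)"
```

```text
clock: 9.95
position: [0.4907, 0.0566, 0.1497]
tool_rot: [-1.771, 1.566, -2.707]
force: [-0.9, -1.4, -1.0]
grip_width: 0.0127
t [0.0007 0.     0.0004] w [-0.04  0.2   0.15] | now [0.4907 0.0566 0.1497] yaw 36.37 clk 9.95 F [-0.9 -1.4 -1. ] M [-0.44  0.29  0.07] g 0.0127 q7 0.01
clock: 10.25
position: [0.4912, 0.0571, 0.1922]
tool_rot: [-1.984, 1.567, -2.794]
force: [-0.3, 1.1, -1.5]
grip_width: 0.0122
t [0.002  0.0049 0.1208] w [-39.92   0.06  -0.04] | now [0.4912 0.0571 0.1922] yaw 43.57 clk 10.25 F [-0.3  1.1 -1.5] M [-0.01 -0.05  0.07] g 0.0122 q7 0.17
```

```bash
python3 -m creep '[{"tx":0.002,"ty":0.005,"tz":0.1208,"wx":-40,"wy":0,"wz":0,"claw":1},{"tx":0.002,"ty":0.005,"tz":0.1208,"wx":-40,"wy":0,"wz":0,"claw":1},{"tx":0.002,"ty":0.005,"tz":0.1208,"wx":-40,"wy":0,"wz":0,"claw":1},{"tx":0.002,"ty":0.005,"tz":0.1208,"wx":-40,"wy":0,"wz":0,"claw":1},{"tx":0.002,"ty":0.005,"tz":0.1208,"wx":-40,"wy":0,"wz":0,"claw":1},{"tx":0.002,"ty":0.005,"tz":0.1208,"wx":-40,"wy":0,"wz":0,"claw":1}]'; python3 -c "
from h import *
go(.578,-.027,.165,83.5)
im=bot.grab_frame('side'); cv2.imwrite('pics/side7.png',im)
cv2.imwrite('pics/c18.png',cv2.resize(im[195:255,270:350],None,fx=9.9,fy=9.9,interpolation=cv2.INTER_CUBIC))
"
```

```text
clock: 10.85
position: [0.5783, -0.0271, 0.1902]
tool_rot: [-2.908, 1.568, -3.017]
force: [0.7, 0.1, -0.8]
grip_width: 0.0125
t [ 0.0252  0.0001 -0.0002] w [ 0.28  0.08 -0.07] | now [ 0.5783 -0.0271  0.1902] yaw 83.78 clk 10.85 F [ 0.7  0.1 -0.8] M [ 0.03 -0.01  0.04] g 0.0125 q7 0.96
```

View pics/c18.png

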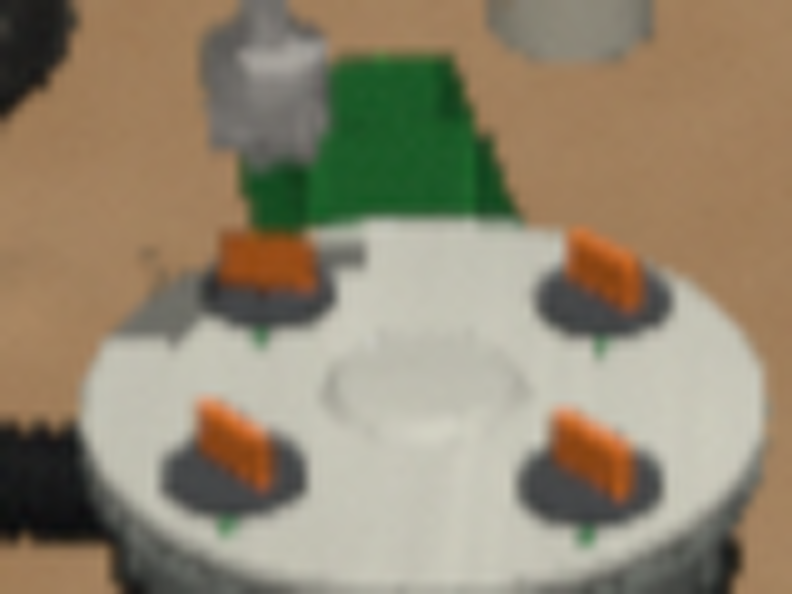

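A (235,445), B (592,455) and C (604,270) are all diagonal; D (268,262) is still open, with the key above it.

```bash
python3 -m creep '[{"tx":0.025,"ty":0,"tz":0,"wx":0,"wy":0,"wz":0,"claw":1},{"tx":0.035,"ty":0,"tz":0,"wx":0,"wy":0,"wz":0,"claw":1},{"tx":0.041,"ty":0,"tz":0,"wx":0,"wy":0,"wz":0,"claw":1},{"tx":0.041,"ty":0,"tz":0,"wx":0,"wy":0,"wz":0,"claw":1}]'; python3 -c "
from h import *
go(.578,-.027,.149,36.4)"
```

```text
clock: 11.3
position: [0.5779, -0.0268, 0.149]
tool_rot: [-2.884, 1.567, -2.998]
force: [0.1, 0.7, -1.2]
grip_width: 0.0124
t [-0.     -0.0002  0.0001] w [47.11  0.11  0.14] | now [ 0.5779 -0.0268  0.149 ] yaw 83.51 clk 11.3 F [ 0.1  0.7 -1.2] M [-0.02 -0.    0.02] g 0.0124 q7 0.92
```

```bash
python3 -m creep '[{"tx":0,"ty":0,"tz":0,"wx":8,"wy":0,"wz":0,"claw":1},{"tx":0,"ty":0,"tz":0,"wx":16,"wy":0,"wz":0,"claw":1},{"tx":0,"ty":0,"tz":0,"wx":24,"wy":0,"wz":0,"claw":1},{"tx":0,"ty":0,"tz":0,"wx":32,"wy":0,"wz":0,"claw":1},{"tx":0,"ty":0,"tz":0,"wx":40,"wy":0,"wz":0,"claw":1},{"tx":0,"ty":0,"tz":0,"wx":47,"wy":0,"wz":0,"claw":1},{"tx":0,"ty":0,"tz":0,"wx":47,"wy":0,"wz":0,"claw":1}]'; python3 -c "
from h import *
go(.578,-.0268,.149,36.4)"; python3 -m creep '[{"tx":0,"ty":0,"tz":0,"wx":-7,"wy":0,"wz":0,"claw":1},{"tx":-0.025,"ty":0,"tz":0,"wx":-7,"wy":0,"wz":0,"claw":1},{"tx":-0.041,"ty":0,"tz":0,"wx":-7,"wy":0,"wz":0,"claw":1}]'; python3 -c "
from h import *
go(.5758,.0589,.19,44.5)"
```

```text
clock: 12.0
position: [0.5781, -0.0269, 0.1498]
tool_rot: [-1.804, 1.567, -2.74]
force: [-0.2, -2.7, -1.3]
grip_width: 0.0121
t [ 0.0008 -0.     -0.0001] w [-0.02  0.21  0.08] | now [ 0.5781 -0.0269  0.1498] yaw 36.38 clk 12.0 F [-0.2 -2.7 -1.3] M [-0.52  0.17 -0.02] g 0.0121 q7 0.22
clock: 12.3
position: [0.5787, -0.0264, 0.1924]
tool_rot: [-1.972, 1.569, -2.781]
force: [-0.4, 0.1, -1.1]
grip_width: 0.0126
t [ 0.0023  0.0568 -0.0637] w [-0.85  0.2   0.01] | now [ 0.5787 -0.0264  0.1924] yaw 43.65 clk 12.3 F [-0.4  0.1 -1.1] M [ 0.01 -0.04 -0.01] g 0.0126 q7 0.36
```

```bash
python3 -m creep '[{"tx":0.0023,"ty":0.0568,"tz":-0.0637,"wx":-0.8,"wy":0,"wz":0,"claw":1},{"tx":0.0023,"ty":0.0568,"tz":-0.0637,"wx":-0.8,"wy":0,"wz":0,"claw":1},{"tx":0.0023,"ty":0.0568,"tz":-0.0637,"wx":-0.8,"wy":0,"wz":0,"claw":1}]'; python3 -c "
from h import *
im=bot.grab_frame('side'); cv2.imwrite('pics/side8.png',im)
cv2.imwrite('pics/c19.png',cv2.resize(im[195:255,270:350],None,fx=9.9,fy=9.9,interpolation=cv2.INTER_CUBIC))
go(.5758,.0589,.165,44.5)
"
```

```text
clock: 12.6
position: [0.5755, 0.0649, 0.1912]
tool_rot: [2.6, 1.568, 1.816]
force: [-0.5, -0.6, -0.8]
grip_width: 0.0123
t [ 0.0258 -0.0021  0.0022] w [ 0.39  0.19 -0.08] | now [0.5758 0.0619 0.1908] yaw 44.89 clk 12.65 F [ 0.8 -0.8 -0.5] M [-0.05 -0.03  0.04] g 0.0124 q7 0.23
```

View pics/c19.png

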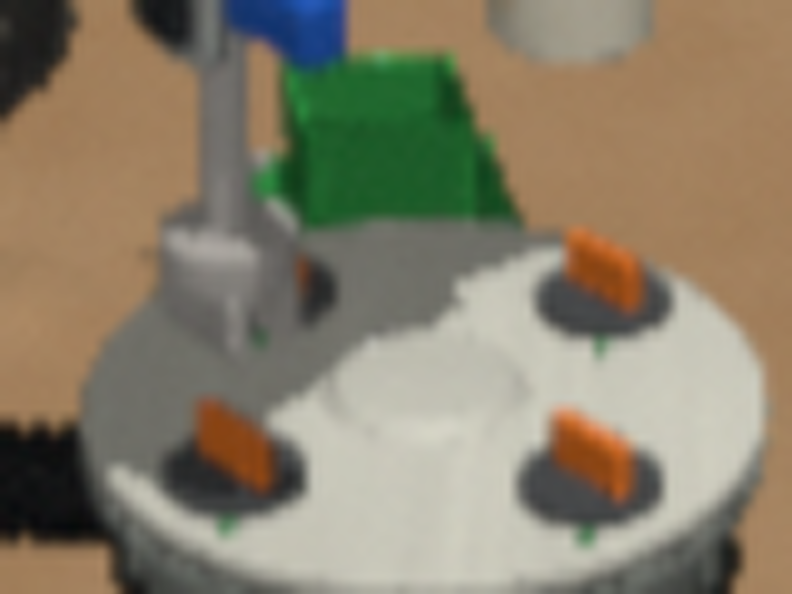

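The key foot hides D here. I'll move the key up and check D before starting the second round.

```bash
python3 -m creep '[{"tx":-0.03,"ty":-0.0021,"tz":0.0022,"wx":0.4,"wy":0,"wz":0,"claw":1},{"tx":-0.04,"ty":-0.0021,"tz":0.0022,"wx":0.4,"wy":0,"wz":0,"claw":1}]'; python3 -c "
from h import *
im=bot.grab_frame('side'); cv2.imwrite('pics/side9.png',im)
cv2.imwrite('pics/c20.png',cv2.resize(im[195:255,270:350],None,fx=9.9,fy=9.9,interpolation=cv2.INTER_CUBIC))
go(.5758,.0589,.165,44.5)
"
```

```text
clock: 12.85
position: [0.5767, 0.0585, 0.2332]
tool_rot: [1.217, 1.569, 0.425]
force: [0.4, -0.0, -2.0]
grip_width: 0.0124
t [ 0.0688 -0.0008 -0.0013] w [ 0.06  0.34 -0.25] | now [0.5771 0.0585 0.2338] yaw 44.56 clk 12.9 F [ 0.2 -0.2  1. ] M [-0.04 -0.1   0.01] g 0.0122 q7 0.26
```

View pics/c20.png

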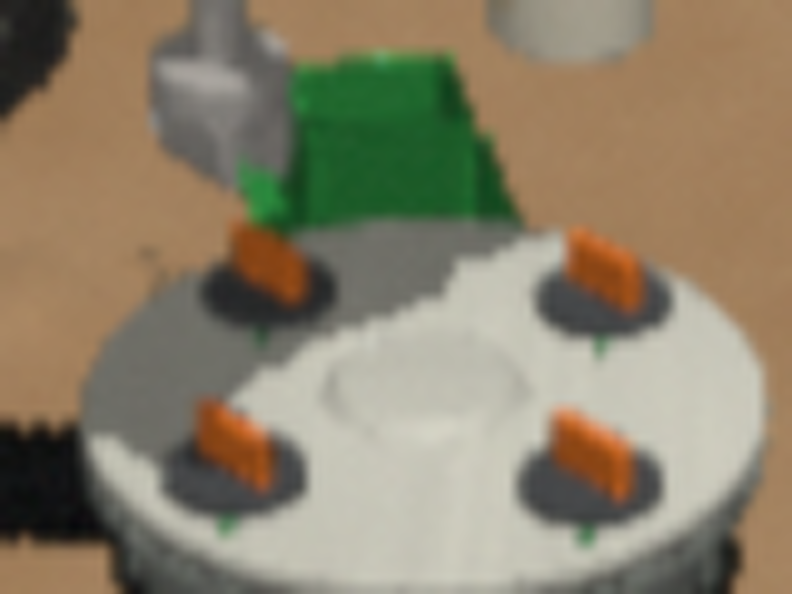

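All four tabs are now diagonal, about halfway: A (235,445), B (592,455), C (604,270), D (270,265). Second round starts with A.

```bash
python3 -m creep '[{"tx":0.045,"ty":-0.0008,"tz":-0.0013,"wx":0,"wy":0.3,"wz":-0.2,"claw":1},{"tx":0.068,"ty":-0.0008,"tz":-0.0013,"wx":0,"wy":0.3,"wz":-0.2,"claw":1},{"tx":0.079,"ty":-0.0008,"tz":-0.0013,"wx":0,"wy":0.3,"wz":-0.2,"claw":1},{"tx":0.0845,"ty":-0.0008,"tz":-0.0013,"wx":0,"wy":0.3,"wz":-0.2,"claw":1},{"tx":0.0845,"ty":-0.0008,"tz":-0.0013,"wx":0,"wy":0.3,"wz":-0.2,"claw":1}]'; python3 -c "
from h import *
go(.5758,.0588,.149,-8)"
```

```text
clock: 13.4
position: [0.5759, 0.0588, 0.1493]
tool_rot: [-2.872, 1.567, 2.618]
force: [0.2, -0.5, -1.4]
grip_width: 0.012
t [ 0.0003 -0.0001 -0.0001] w [52.57  0.1   0.18] | now [0.5759 0.0588 0.1493] yaw 44.57 clk 13.4 F [ 0.2 -0.5 -1.4] M [-0.01 -0.01  0.04] g 0.012 q7 0.19
```

```bash
python3 -m creep '[{"tx":0,"ty":0,"tz":0,"wx":8,"wy":0,"wz":0,"claw":1},{"tx":0,"ty":0,"tz":0,"wx":16,"wy":0,"wz":0,"claw":1},{"tx":0,"ty":0,"tz":0,"wx":24,"wy":0,"wz":0,"claw":1},{"tx":0,"ty":0,"tz":0,"wx":32,"wy":0,"wz":0,"claw":1},{"tx":0,"ty":0,"tz":0,"wx":40,"wy":0,"wz":0,"claw":1},{"tx":0,"ty":0,"tz":0,"wx":47,"wy":0,"wz":0,"claw":1},{"tx":0,"ty":0,"tz":0,"wx":47,"wy":0,"wz":0,"claw":1}]'; python3 -c "
from h import *
go(.5758,.0588,.149,-8)"
```

```text
clock: 14.1
position: [0.5764, 0.0591, 0.1504]
tool_rot: [-2.339, 1.568, 2.33]
force: [0.1, -0.6, -2.2]
grip_width: 0.0123
t [ 0.0014 -0.0006  0.0003] w [5.48 0.15 0.02] | now [0.5764 0.0591 0.1504] yaw -2.52 clk 14.1 F [ 0.1 -0.6 -2.2] M [-0.05  0.    0.06] g 0.0123 q7 -0.5
```

```bash
python3 -m creep '[{"tx":0.001,"ty":0,"tz":0,"wx":4,"wy":0,"wz":0,"claw":1},{"tx":0.001,"ty":0,"tz":0,"wx":7,"wy":0,"wz":0,"claw":1},{"tx":0.001,"ty":0,"tz":0,"wx":7,"wy":0,"wz":0,"claw":1}]'; python3 -c "
from h import *
go(.5758,.0588,.149,-8)"
```

```text
clock: 14.4
position: [0.5767, 0.0592, 0.1502]
tool_rot: [-2.582, 1.569, 1.967]
force: [-0.3, -1.1, 0.1]
grip_width: 0.0126
t [ 0.0012 -0.0009  0.0005] w [-1.36  0.14 -0.04] | now [0.5767 0.0592 0.1502] yaw -9.36 clk 14.4 F [-0.3 -1.1  0.1] M [-0.1   0.21  0.  ] g 0.0126 q7 -0.6
```

```bash
python3 -m creep '[{"tx":0,"ty":-0.0005,"tz":0,"wx":2,"wy":0,"wz":0,"claw":1},{"tx":0,"ty":-0.0005,"tz":0,"wx":4,"wy":0,"wz":0,"claw":1},{"tx":0,"ty":-0.0005,"tz":0,"wx":4,"wy":0,"wz":0,"claw":1}]'; python3 -c "
from h import *
go(.5758,.0588,.149,-8)"
```

```text
clock: 14.7
position: [0.5764, 0.0592, 0.1503]
tool_rot: [-2.652, 1.569, 1.826]
force: [0.9, -0.8, -1.5]
grip_width: 0.0121
t [ 0.0013 -0.0005  0.0006] w [-5.39  0.14 -0.07] | now [0.5764 0.0592 0.1503] yaw -13.39 clk 14.7 F [ 0.9 -0.8 -1.5] M [-0.19 -0.14  0.32] g 0.0121 q7 -0.66
```

```bash
python3 -m creep '[{"tx":0,"ty":0,"tz":0,"wx":1.5,"wy":0,"wz":0,"claw":1},{"tx":0,"ty":0,"tz":0,"wx":1.5,"wy":0,"wz":0,"claw":1}]'; python3 -c "
from h import *
go(.5758,.0588,.149,-8)"; python3 -m creep '[{"tx":0,"ty":0,"tz":0,"wx":-8,"wy":0,"wz":0,"claw":1},{"tx":0,"ty":0,"tz":0,"wx":-12,"wy":0,"wz":0,"claw":1},{"tx":-0.025,"ty":0,"tz":0,"wx":-12,"wy":0,"wz":0,"claw":1},{"tx":-0.042,"ty":0,"tz":0,"wx":-12,"wy":0,"wz":0,"claw":1}]'; python3 -c "
from h import *
go(.4928,-.0288,.19,44.5)"
```

```text
clock: 14.9
position: [0.5764, 0.0593, 0.1504]
tool_rot: [-2.7, 1.569, 1.752]
force: [0.9, -1.2, -3.2]
grip_width: 0.0124
t [ 0.0014 -0.0005  0.0006] w [-6.92  0.14 -0.08] | now [0.5764 0.0593 0.1504] yaw -14.92 clk 14.9 F [ 0.9 -1.2 -3.2] M [-0.27 -0.12  0.47] g 0.0124 q7 -0.68
clock: 15.3
position: [0.5766, 0.0593, 0.1933]
tool_rot: [-2.952, 1.568, 1.709]
force: [0.2, -0.1, -1.7]
grip_width: 0.0124
t [ 0.0031 -0.0792  0.0923] w [-47.42   0.06  -0.24] | now [0.5766 0.0593 0.1933] yaw -2.92 clk 15.3 F [ 0.2 -0.1 -1.7] M [ 0.02 -0.05 -0.02] g 0.0124 q7 -0.48
```

```bash
python3 -m creep '[{"tx":0.003,"ty":-0.0792,"tz":0.0923,"wx":-47.4,"wy":0,"wz":0,"claw":1},{"tx":0.003,"ty":-0.0792,"tz":0.0923,"wx":-47.4,"wy":0,"wz":0,"claw":1},{"tx":0.003,"ty":-0.0792,"tz":0.0923,"wx":-47.4,"wy":0,"wz":0,"claw":1},{"tx":0.003,"ty":-0.0792,"tz":0.0923,"wx":-47.4,"wy":0,"wz":0,"claw":1},{"tx":0.003,"ty":-0.0792,"tz":0.0923,"wx":-47.4,"wy":0,"wz":0,"claw":1},{"tx":0.003,"ty":-0.0792,"tz":0.0923,"wx":-47.4,"wy":0,"wz":0,"claw":1},{"tx":0.003,"ty":-0.0792,"tz":0.0923,"wx":-47.4,"wy":0,"wz":0,"claw":1}]'; python3 -c "
from h import *
im=bot.grab_frame('side'); cv2.imwrite('pics/side10.png',im)
cv2.imwrite('pics/c21.png',cv2.resize(im[175:255,260:360],None,fx=7,fy=7,interpolation=cv2.INTER_CUBIC))
go(.4928,-.0288,.149,44.5)
"
```

```text
clock: 16.0
position: [0.4928, -0.029, 0.1902]
tool_rot: [2.488, 1.568, 1.694]
force: [-0.3, -0.4, -1.4]
grip_width: 0.0121
t [ 0.0412  0.0001 -0.    ] w [-0.14  0.13 -0.2 ] | now [ 0.4928 -0.029   0.1902] yaw 44.35 clk 16.05 F [ 0.1  1.1 -1.3] M [-0.06 -0.04  0.  ] g 0.0123 q7 0.38
```

View pics/c21.png

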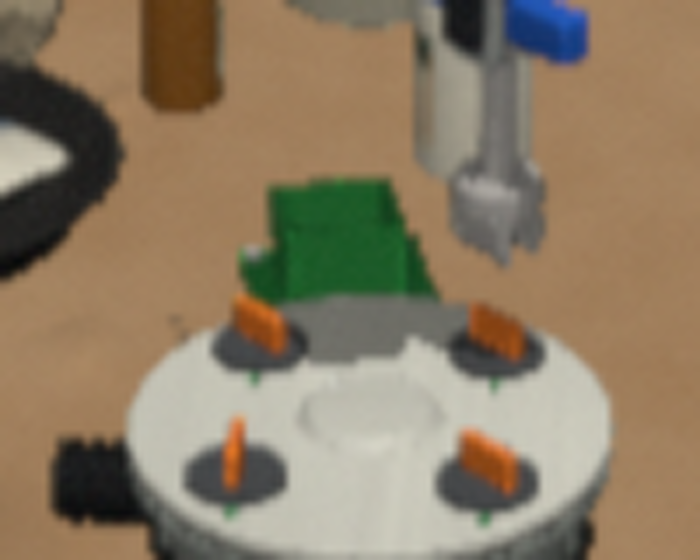

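A's tab (232,455) now lines up with its green tick, so it is home. Next is C.

```bash
python3 -m creep '[{"tx":0.025,"ty":0,"tz":0,"wx":0,"wy":0,"wz":0,"claw":1},{"tx":0.035,"ty":0,"tz":0,"wx":0,"wy":0,"wz":0,"claw":1},{"tx":0.041,"ty":0,"tz":0,"wx":0,"wy":0,"wz":0,"claw":1},{"tx":0.041,"ty":0,"tz":0,"wx":0,"wy":0,"wz":0,"claw":1}]'; python3 -c "
from h import *
go(.4928,-.0288,.149,-8)"
```

```text
clock: 16.45
position: [0.4926, -0.0286, 0.1488]
tool_rot: [2.806, 1.568, 2.009]
force: [0.4, -0.1, -0.9]
grip_width: 0.0122
t [-0.0002  0.      0.0003] w [5.233e+01 1.100e-01 4.000e-02] | now [ 0.4926 -0.0286  0.1488] yaw 44.33 clk 16.45 F [ 0.4 -0.1 -0.9] M [ 0.07 -0.01 -0.02] g 0.0122 q7 0.33
```

```bash
python3 -m creep '[{"tx":0,"ty":0,"tz":0,"wx":8,"wy":0,"wz":0,"claw":1},{"tx":0,"ty":0,"tz":0,"wx":16,"wy":0,"wz":0,"claw":1},{"tx":0,"ty":0,"tz":0,"wx":24,"wy":0,"wz":0,"claw":1},{"tx":0,"ty":0,"tz":0,"wx":32,"wy":0,"wz":0,"claw":1},{"tx":0,"ty":0,"tz":0,"wx":40,"wy":0,"wz":0,"claw":1},{"tx":0,"ty":0,"tz":0,"wx":48,"wy":0,"wz":0,"claw":1},{"tx":0,"ty":0,"tz":0,"wx":53,"wy":0,"wz":0,"claw":1},{"tx":0,"ty":0,"tz":0,"wx":53,"wy":0,"wz":0,"claw":1}]'; python3 -c "
from h import *
go(.4928,-.0288,.149,-8)"; python3 -m creep '[{"tx":0,"ty":0,"tz":0,"wx":3,"wy":0,"wz":0,"claw":1},{"tx":0,"ty":0,"tz":0,"wx":5,"wy":0,"wz":0,"claw":1},{"tx":0,"ty":0,"tz":0,"wx":5,"wy":0,"wz":0,"claw":1}]'; python3 -c "
from h import *
go(.4928,-.0288,.149,-8)"
```

```text
clock: 17.25
position: [0.4926, -0.0286, 0.1494]
tool_rot: [-2.567, 1.568, 1.992]
force: [-0.9, -0.9, -1.3]
grip_width: 0.0124
t [0.0004 0.0002 0.0002] w [-0.76  0.13 -0.03] | now [ 0.4926 -0.0286  0.1494] yaw -8.76 clk 17.25 F [-0.9 -0.9 -1.3] M [-0.31  0.36  0.  ] g 0.0124 q7 -0.44
clock: 17.55
position: [0.4927, -0.0285, 0.1496]
tool_rot: [-2.498, 1.568, 1.975]
force: [-1.4, -0.5, -3.8]
grip_width: 0.0123
t [0.0006 0.0002 0.0002] w [-5.7   0.13 -0.04] | now [ 0.4927 -0.0285  0.1496] yaw -13.7 clk 17.55 F [-1.4 -0.5 -3.8] M [-0.28  0.24  0.44] g 0.0123 q7 -0.51
```

```bash
python3 -m creep '[{"tx":0,"ty":0,"tz":0,"wx":1.3,"wy":0,"wz":0,"claw":1},{"tx":0,"ty":0,"tz":0,"wx":1.3,"wy":0,"wz":0,"claw":1}]'; python3 -c "
from h import *
go(.4928,-.0288,.149,-8)"; python3 -m creep '[{"tx":0,"ty":0,"tz":0,"wx":-8,"wy":0,"wz":0,"claw":1},{"tx":0,"ty":0,"tz":0,"wx":-12,"wy":0,"wz":0,"claw":1},{"tx":-0.025,"ty":0,"tz":0,"wx":-12,"wy":0,"wz":0,"claw":1},{"tx":-0.042,"ty":0,"tz":0,"wx":-12,"wy":0,"wz":0,"claw":1}]'; python3 -c "
from h import *
go(.4909,.0566,.19,45.5)"
```

```text
clock: 17.75
position: [0.4927, -0.0285, 0.1496]
tool_rot: [-2.47, 1.568, 1.981]
force: [-0.6, -0.9, -4.7]
grip_width: 0.0125
t [0.0006 0.0002 0.0002] w [-6.98  0.13 -0.04] | now [ 0.4927 -0.0285  0.1496] yaw -14.98 clk 17.75 F [-0.6 -0.9 -4.7] M [-0.29  0.11  0.56] g 0.0125 q7 -0.53
clock: 18.15
position: [0.493, -0.0284, 0.1927]
tool_rot: [-2.962, 1.568, 1.699]
force: [0.9, -0.1, -2.1]
grip_width: 0.0127
t [ 0.0029 -0.0065 -0.0848] w [-4.845e+01  3.000e-02 -2.500e-01] | now [ 0.493  -0.0284  0.1927] yaw -2.95 clk 18.15 F [ 0.9 -0.1 -2.1] M [-0.03 -0.02  0.02] g 0.0127 q7 -0.32
```

```bash
python3 -m creep '[{"tx":0.003,"ty":-0.0065,"tz":-0.0848,"wx":-48.4,"wy":0,"wz":0,"claw":1},{"tx":0.003,"ty":-0.0065,"tz":-0.0848,"wx":-48.4,"wy":0,"wz":0,"claw":1},{"tx":0.003,"ty":-0.0065,"tz":-0.0848,"wx":-48.4,"wy":0,"wz":0,"claw":1},{"tx":0.003,"ty":-0.0065,"tz":-0.0848,"wx":-48.4,"wy":0,"wz":0,"claw":1},{"tx":0.003,"ty":-0.0065,"tz":-0.0848,"wx":-48.4,"wy":0,"wz":0,"claw":1},{"tx":0.003,"ty":-0.0065,"tz":-0.0848,"wx":-48.4,"wy":0,"wz":0,"claw":1},{"tx":0.003,"ty":-0.0065,"tz":-0.0848,"wx":-48.4,"wy":0,"wz":0,"claw":1}]'; python3 -c "
from h import *
im=bot.grab_frame('side'); cv2.imwrite('pics/side11.png',im)
cv2.imwrite('pics/c22.png',cv2.resize(im[175:255,260:360],None,fx=7,fy=7,interpolation=cv2.INTER_CUBIC))
go(.4909,.0566,.149,45.5)
"
```

```text
clock: 18.85
position: [0.4912, 0.0566, 0.1901]
tool_rot: [2.309, 1.567, 1.533]
force: [0.0, -0.4, -1.2]
grip_width: 0.0126
t [ 0.0411 -0.0002 -0.0001] w [-0.18  0.12 -0.24] | now [0.4911 0.0566 0.1901] yaw 45.32 clk 18.9 F [-0.1  0.1 -1.1] M [-0.04  0.01  0.04] g 0.0122 q7 0.23
```

View pics/c22.png

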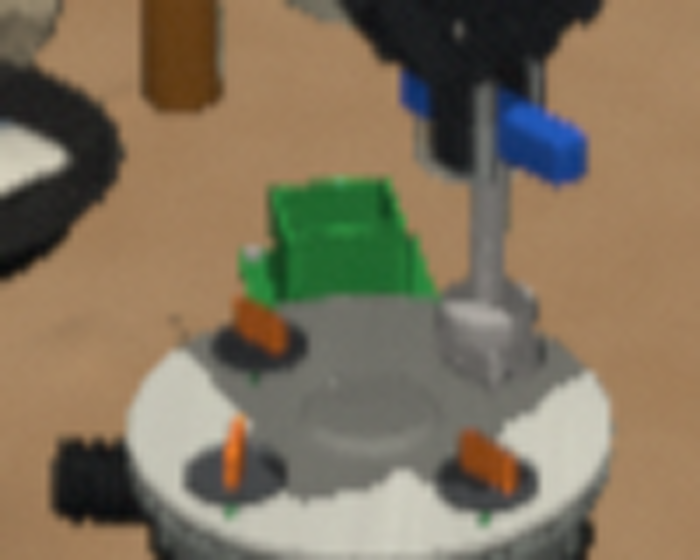

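The key is over B (490,460), A is home, and C is hidden by the foot (I'll check it later). Now B.

```bash
python3 -m creep '[{"tx":0.025,"ty":0,"tz":0,"wx":0,"wy":0,"wz":0,"claw":1},{"tx":0.035,"ty":0,"tz":0,"wx":0,"wy":0,"wz":0,"claw":1},{"tx":0.041,"ty":0,"tz":0,"wx":0,"wy":0,"wz":0,"claw":1},{"tx":0.041,"ty":0,"tz":0,"wx":0,"wy":0,"wz":0,"claw":1}]'; python3 -c "
from h import *
go(.4909,.0566,.149,-8)"
```

```text
clock: 19.3
position: [0.491, 0.0568, 0.1488]
tool_rot: [2.606, 1.567, 1.826]
force: [-0.3, -0.4, -1.4]
grip_width: 0.0124
t [-0.0002 -0.0002  0.0001] w [53.28  0.09  0.  ] | now [0.491  0.0568 0.1488] yaw 45.28 clk 19.3 F [-0.3 -0.4 -1.4] M [ 0.04 -0.05 -0.01] g 0.0124 q7 0.18
```

```bash
python3 -m creep '[{"tx":0,"ty":0,"tz":0,"wx":8,"wy":0,"wz":0,"claw":1},{"tx":0,"ty":0,"tz":0,"wx":16,"wy":0,"wz":0,"claw":1},{"tx":0,"ty":0,"tz":0,"wx":24,"wy":0,"wz":0,"claw":1},{"tx":0,"ty":0,"tz":0,"wx":32,"wy":0,"wz":0,"claw":1},{"tx":0,"ty":0,"tz":0,"wx":40,"wy":0,"wz":0,"claw":1},{"tx":0,"ty":0,"tz":0,"wx":48,"wy":0,"wz":0,"claw":1},{"tx":0,"ty":0,"tz":0,"wx":54,"wy":0,"wz":0,"claw":1},{"tx":0,"ty":0,"tz":0,"wx":54,"wy":0,"wz":0,"claw":1}]'; python3 -c "
from h import *
go(.4909,.0566,.149,-8)"; python3 -m creep '[{"tx":0,"ty":0,"tz":0,"wx":3,"wy":0,"wz":0,"claw":1},{"tx":0,"ty":0,"tz":0,"wx":6,"wy":0,"wz":0,"claw":1},{"tx":0,"ty":0,"tz":0,"wx":6,"wy":0,"wz":0,"claw":1}]'; python3 -c "
from h import *
go(.4909,.0566,.149,-8)"
```

```text
clock: 20.1
position: [0.4908, 0.0569, 0.1493]
tool_rot: [-2.695, 1.568, 1.863]
force: [-1.3, 0.2, -1.3]
grip_width: 0.0125
t [0.0003 0.0001 0.0003] w [-0.84  0.09 -0.04] | now [0.4908 0.0569 0.1493] yaw -8.84 clk 20.1 F [-1.3  0.2 -1.3] M [-0.29  0.52  0.  ] g 0.0125 q7 -0.61
clock: 20.4
position: [0.4907, 0.057, 0.1495]
tool_rot: [-2.525, 1.568, 1.931]
force: [-1.1, -1.1, -6.4]
grip_width: 0.012
t [0.0005 0.0003 0.0004] w [-6.69  0.1  -0.03] | now [0.4907 0.057  0.1495] yaw -14.69 clk 20.4 F [-1.1 -1.1 -6.4] M [-0.26  0.32  0.57] g 0.012 q7 -0.69
```

```bash
python3 -m creep '[{"tx":0,"ty":0,"tz":0,"wx":-8,"wy":0,"wz":0,"claw":1},{"tx":0,"ty":0,"tz":0,"wx":-12,"wy":0,"wz":0,"claw":1},{"tx":-0.025,"ty":0,"tz":0,"wx":-12,"wy":0,"wz":0,"claw":1},{"tx":-0.042,"ty":0,"tz":0,"wx":-12,"wy":0,"wz":0,"claw":1}]'; python3 -c "
from h import *
go(.5780,-.0268,.19,45.5)"
```

```text
clock: 20.8
position: [0.4912, 0.0571, 0.1928]
tool_rot: [-3.04, 1.567, 1.63]
force: [-0.3, 0.1, -0.5]
grip_width: 0.0123
t [0.0025 0.0904 0.0801] w [-47.96   0.    -0.27] | now [0.4912 0.0571 0.1928] yaw -2.46 clk 20.8 F [-0.3  0.1 -0.5] M [-0.01 -0.06  0.02] g 0.0123 q7 -0.48
```

```bash
python3 -m creep '[{"tx":0.0025,"ty":0.0904,"tz":0.0801,"wx":-48,"wy":0,"wz":0,"claw":1},{"tx":0.0025,"ty":0.0904,"tz":0.0801,"wx":-48,"wy":0,"wz":0,"claw":1},{"tx":0.0025,"ty":0.0904,"tz":0.0801,"wx":-48,"wy":0,"wz":0,"claw":1},{"tx":0.0025,"ty":0.0904,"tz":0.0801,"wx":-48,"wy":0,"wz":0,"claw":1},{"tx":0.0025,"ty":0.0904,"tz":0.0801,"wx":-48,"wy":0,"wz":0,"claw":1},{"tx":0.0025,"ty":0.0904,"tz":0.0801,"wx":-48,"wy":0,"wz":0,"claw":1},{"tx":0.0025,"ty":0.0904,"tz":0.0801,"wx":-48,"wy":0,"wz":0,"claw":1}]'; python3 -c "
from h import *
im=bot.grab_frame('side'); cv2.imwrite('pics/side12.png',im)
cv2.imwrite('pics/c23.png',cv2.resize(im[175:255,260:360],None,fx=7,fy=7,interpolation=cv2.INTER_CUBIC))
go(.5780,-.0268,.149,45.5)
"
```

```text
clock: 21.5
position: [0.5783, -0.0269, 0.1903]
tool_rot: [2.216, 1.567, 1.444]
force: [-0.3, 0.3, -1.2]
grip_width: 0.0125
t [ 0.0413 -0.0002 -0.0002] w [ 0.03  0.11 -0.28] | now [ 0.5783 -0.0269  0.1903] yaw 45.53 clk 21.55 F [-1.  -0.1 -1.3] M [ 0.   -0.04 -0.03] g 0.0122 q7 0.43
```

View pics/c23.png

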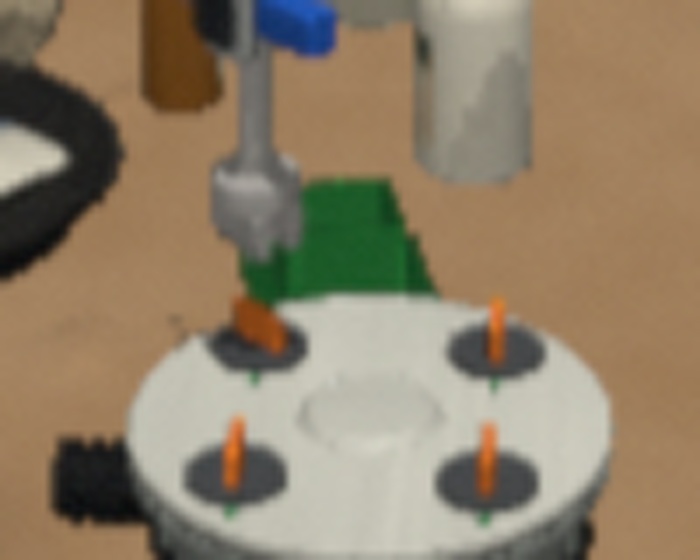

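A (232,455), B (487,460) and C (495,330) all point along their ticks and are home. D (262,325) is the last one.

```bash
python3 -m creep '[{"tx":0.025,"ty":0,"tz":0,"wx":0,"wy":0,"wz":0,"claw":1},{"tx":0.035,"ty":0,"tz":0,"wx":0,"wy":0,"wz":0,"claw":1},{"tx":0.041,"ty":0,"tz":0,"wx":0,"wy":0,"wz":0,"claw":1},{"tx":0.041,"ty":0,"tz":0,"wx":0,"wy":0,"wz":0,"claw":1}]'; python3 -c "
from h import *
go(.578,-.0268,.149,-8)"
```

```text
clock: 21.95
position: [0.5782, -0.0266, 0.149]
tool_rot: [2.431, 1.567, 1.655]
force: [-0.1, 0.2, -1.6]
grip_width: 0.0124
t [-0.     -0.0003  0.    ] w [ 5.352e+01  6.000e-02 -4.000e-02] | now [ 0.5782 -0.0266  0.149 ] yaw 45.52 clk 21.95 F [-0.1  0.2 -1.6] M [ 0.    0.02 -0.01] g 0.0124 q7 0.39
```

```bash
python3 -m creep '[{"tx":0,"ty":0,"tz":0,"wx":8,"wy":0,"wz":0,"claw":1},{"tx":0,"ty":0,"tz":0,"wx":16,"wy":0,"wz":0,"claw":1},{"tx":0,"ty":0,"tz":0,"wx":24,"wy":0,"wz":0,"claw":1},{"tx":0,"ty":0,"tz":0,"wx":32,"wy":0,"wz":0,"claw":1},{"tx":0,"ty":0,"tz":0,"wx":40,"wy":0,"wz":0,"claw":1},{"tx":0,"ty":0,"tz":0,"wx":48,"wy":0,"wz":0,"claw":1},{"tx":0,"ty":0,"tz":0,"wx":54,"wy":0,"wz":0,"claw":1},{"tx":0,"ty":0,"tz":0,"wx":54,"wy":0,"wz":0,"claw":1}]'; python3 -c "
from h import *
go(.578,-.0268,.149,-8)"; python3 -m creep '[{"tx":0,"ty":0,"tz":0,"wx":3,"wy":0,"wz":0,"claw":1},{"tx":0,"ty":0,"tz":0,"wx":6,"wy":0,"wz":0,"claw":1},{"tx":0,"ty":0,"tz":0,"wx":6,"wy":0,"wz":0,"claw":1}]'; python3 -c "
from h import *
go(.578,-.0268,.149,-8)"
```

```text
clock: 22.75
position: [0.5784, -0.0265, 0.1497]
tool_rot: [-3.076, 1.567, 1.487]
force: [-0.6, -1.5, -1.4]
grip_width: 0.0123
t [ 0.0007 -0.0003  0.0004] w [-0.59  0.05 -0.1 ] | now [ 0.5784 -0.0265  0.1497] yaw -8.59 clk 22.75 F [-0.6 -1.5 -1.4] M [-0.22  0.1   0.03] g 0.0123 q7 -0.39
clock: 23.05
position: [0.5785, -0.0263, 0.1499]
tool_rot: [-3.022, 1.567, 1.439]
force: [0.0, -0.7, -4.3]
grip_width: 0.0123
t [ 0.0009 -0.0003  0.0006] w [-6.44  0.05 -0.11] | now [ 0.5785 -0.0263  0.1499] yaw -14.44 clk 23.05 F [ 0.  -0.7 -4.3] M [-0.32 -0.04  0.51] g 0.0123 q7 -0.48
```

```bash
python3 -m creep '[{"tx":0,"ty":0,"tz":0,"wx":-8,"wy":0,"wz":0,"claw":1},{"tx":0,"ty":0,"tz":0,"wx":-12,"wy":0,"wz":0,"claw":1},{"tx":-0.025,"ty":0,"tz":0,"wx":-12,"wy":0,"wz":0,"claw":1},{"tx":-0.045,"ty":0,"tz":0,"wx":-12,"wy":0,"wz":0,"claw":1}]'; python3 -c "
from h import *
go(.4954,.2266,.195,95.73)"
```

```text
clock: 23.45
position: [0.5786, -0.0264, 0.196]
tool_rot: [3.02, 1.567, 1.411]
force: [0.1, 0.1, -1.9]
grip_width: 0.0124
t [ 0.0019 -0.0928 -0.2496] w [-9.793e+01 -5.000e-02 -5.100e-01] | now [ 0.5786 -0.0264  0.196 ] yaw -2.2 clk 23.45 F [ 0.1  0.1 -1.9] M [-0.01 -0.01 -0.01] g 0.0124 q7 -0.28
```

```bash
python3 -m creep '[{"tx":0,"ty":-0.0928,"tz":-0.2496,"wx":-98,"wy":0,"wz":0,"claw":1},{"tx":0,"ty":-0.0928,"tz":-0.2496,"wx":-98,"wy":0,"wz":0,"claw":1},{"tx":0,"ty":-0.0928,"tz":-0.2496,"wx":-98,"wy":0,"wz":0,"claw":1},{"tx":0,"ty":-0.0928,"tz":-0.2496,"wx":-98,"wy":0,"wz":0,"claw":1},{"tx":0,"ty":-0.0928,"tz":-0.2496,"wx":-98,"wy":0,"wz":0,"claw":1},{"tx":0,"ty":-0.0928,"tz":-0.2496,"wx":-98,"wy":0,"wz":0,"claw":1},{"tx":0,"ty":-0.0928,"tz":-0.2496,"wx":-98,"wy":0,"wz":0,"claw":1},{"tx":0,"ty":-0.0928,"tz":-0.2496,"wx":-98,"wy":0,"wz":0,"claw":1}]'; python3 -c "
from h import *
go(.4954,.2266,.195,95.73)"
```

```text
clock: 24.25
position: [0.4953, 0.2276, 0.1976]
tool_rot: [1.605, 1.566, 1.203]
force: [0.2, -0.9, -1.5]
grip_width: 0.0119
t [ 0.0026 -0.0009  0.0005] w [-28.75   0.28  -0.42] | now [0.4953 0.2276 0.1976] yaw 66.98 clk 24.25 F [ 0.2 -0.9 -1.5] M [-0.04  0.05 -0.03] g 0.0119 q7 0.26
```

```bash
python3 -m creep '[{"tx":0.0026,"ty":-0.001,"tz":0.0005,"wx":-28.7,"wy":0.28,"wz":-0.4,"claw":1},{"tx":0.0026,"ty":-0.001,"tz":0.0005,"wx":-28.7,"wy":0.28,"wz":-0.4,"claw":1},{"tx":0.0026,"ty":-0.001,"tz":0.0005,"wx":-28.7,"wy":0.28,"wz":-0.4,"claw":1},{"tx":0.0026,"ty":-0.001,"tz":0.0005,"wx":-28.7,"wy":0.28,"wz":-0.4,"claw":1},{"tx":0.0026,"ty":-0.001,"tz":0.0005,"wx":-28.7,"wy":0.28,"wz":-0.4,"claw":1}]'; python3 -c "
from h import *
im=bot.grab_frame('side'); cv2.imwrite('pics/side13.png',im)
cv2.imwrite('pics/c24.png',cv2.resize(im[205:325,260:380],None,fx=5,fy=5,interpolation=cv2.INTER_CUBIC))
im=bot.grab_frame('top'); cv2.imwrite('pics/top13.png',im)
cv2.imwrite('pics/c25.png',cv2.resize(im[140:225,165:330],None,fx=4.8,fy=4.8,interpolation=cv2.INTER_CUBIC))
go(.4954,.2266,.14,95.73)
"
```

```text
clock: 24.75
position: [0.4957, 0.2265, 0.1954]
tool_rot: [-2.888, 1.567, -2.785]
force: [-0.3, 0.2, -1.8]
grip_width: 0.0122
t [0.0553 0.0002 0.    ] w [-0.09  0.03 -0.03] | now [0.4956 0.2265 0.1953] yaw 95.64 clk 24.85 F [ 0.3  0.1 -1.3] M [-0.01 -0.04 -0.01] g 0.0121 q7 0.69
```

View pics/c24.png

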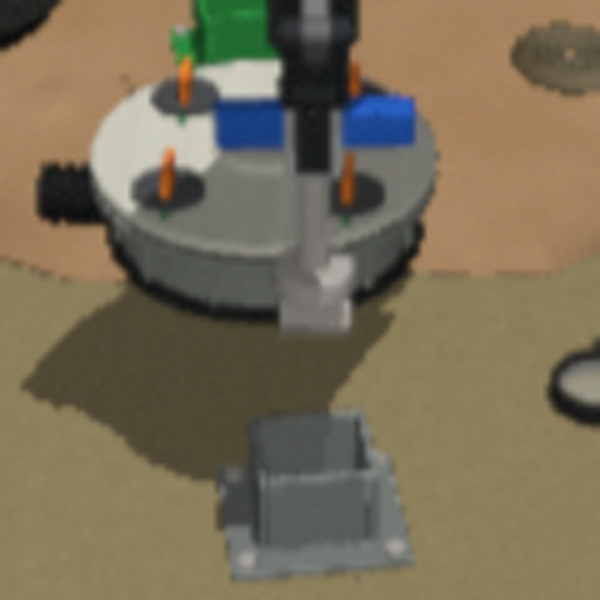

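View pics/c25.png

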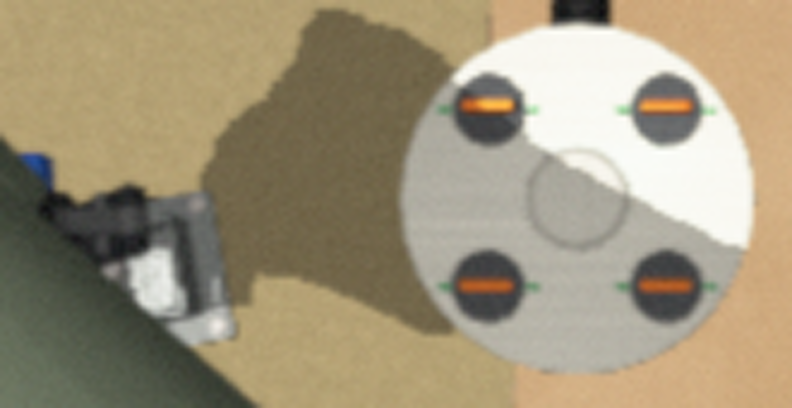

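Both views show all four tabs along their ticks. In the top crop A is at (487,105), D (665,106), B (486,286) and C (666,286). The key hangs above the empty grey holder, so I'll lower it at the pose where I picked it up.

```bash
python3 - <<'E'
from h import *
im=cv2.imread('pics/top5.png'); x0,y0,k=170,172,12
c=cv2.resize(im[y0:y0+48,x0:x0+54],None,fx=k,fy=k,interpolation=cv2.INTER_CUBIC)
def box(cx,cy,z,lx,ly,yw,col):
    a=np.radians(yw);u=np.array([np.cos(a),np.sin(a)]);n=np.array([-u[1],u[0]])
    cv2.polylines(c,[np.array([((w2p('top',[*(np.array([cx,cy])+i*lx/2*u+j*ly/2*n),z])-[x0,y0]+.5)*k).astype(int) for i,j in((1,1),(1,-1),(-1,-1),(-1,1))])],True,col,1)
box(.4945,.2251,.040,.042,.036,10,(0,0,255)); box(.4945,.2251,0.003,.076,.070,10,(255,0,0))
cv2.imwrite('pics/c26.png',c)
E
python3 -m creep '[{"tx":0.03,"ty":0.0002,"tz":0,"wx":0,"wy":0,"wz":0,"claw":1},{"tx":0.05,"ty":0.0002,"tz":0,"wx":0,"wy":0,"wz":0,"claw":1}]'; python3 -c "
from h import *
go(.4954,.2266,.098,95.73)"
```

```text
clock: 25.05
position: [0.4955, 0.2264, 0.1446]
tool_rot: [-2.714, 1.567, -2.617]
force: [-0.4, -0.1, -2.3]
grip_width: 0.0119
t [0.0466 0.0003 0.0001] w [-0.15  0.07 -0.03] | now [0.4955 0.2264 0.1446] yaw 95.58 clk 25.05 F [-0.4 -0.1 -2.3] M [-0.   -0.06  0.02] g 0.0119 q7 0.63
```

View pics/c26.png

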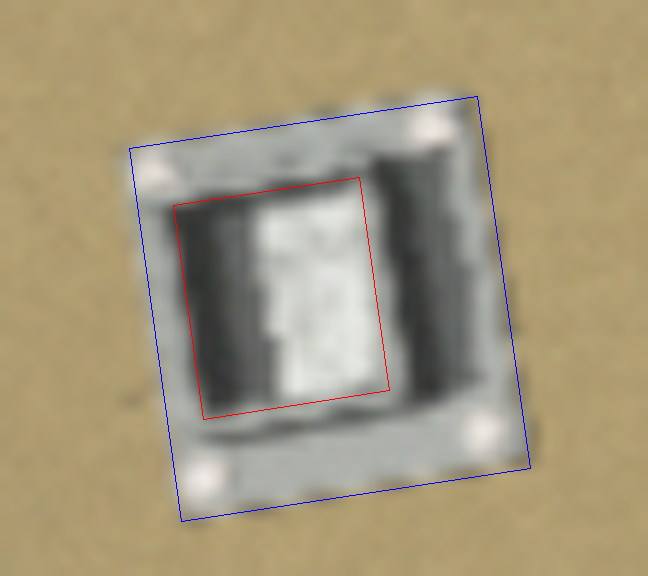

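```bash
python3 -m creep '[{"tx":0.01,"ty":0.0003,"tz":0,"wx":-2.5,"wy":0,"wz":0,"claw":1},{"tx":0.02,"ty":0.0003,"tz":0,"wx":-2.5,"wy":0,"wz":0,"claw":1},{"tx":0.028,"ty":0.0003,"tz":0,"wx":-2.5,"wy":0,"wz":0,"claw":1}]'; python3 -c "
from h import *
go(.4954,.2266,.098,98)"
```

```text
clock: 25.35
position: [0.4955, 0.2268, 0.1164]
tool_rot: [-2.767, 1.568, -2.627]
force: [-0.3, 0.3, -1.3]
grip_width: 0.0123
t [ 0.0184 -0.0002 -0.0001] w [ 0.07  0.09 -0.04] | now [0.4955 0.2268 0.1164] yaw 98.07 clk 25.35 F [-0.3  0.3 -1.3] M [0.   0.02 0.07] g 0.0123 q7 0.64
```

```bash
python3 -m creep '[{"tx":0.009,"ty":0,"tz":0,"wx":0,"wy":0,"wz":0,"claw":1},{"tx":0.016,"ty":0,"tz":0,"wx":0,"wy":0,"wz":0,"claw":1},{"tx":0.018,"ty":0,"tz":0,"wx":0,"wy":0,"wz":0,"claw":1},{"tx":0.018,"ty":0,"tz":0,"wx":0,"wy":0,"wz":0,"claw":1}]'; python3 -c "
from h import *
go(.4954,.2266,.098,98)"
```

```text
clock: 25.75
position: [0.4955, 0.2269, 0.0984]
tool_rot: [-2.771, 1.568, -2.63]
force: [0.0, -0.5, -1.5]
grip_width: 0.0123
t [ 0.0004 -0.0003 -0.0002] w [ 0.08  0.09 -0.05] | now [0.4955 0.2269 0.0984] yaw 98.07 clk 25.75 F [ 0.  -0.5 -1.5] M [-0.05 -0.05 -0.01] g 0.0123 q7 0.62
```

```bash
python3 -m creep '[{"tx":0.0012,"ty":0,"tz":0,"wx":0,"wy":0,"wz":0,"claw":1},{"tx":0.0012,"ty":0,"tz":0,"wx":0,"wy":0,"wz":0,"claw":1}]'; python3 -c "
from h import *
go(.4954,.2266,.098,98)"
```

```text
clock: 25.95
position: [0.4959, 0.2271, 0.0978]
tool_rot: [-2.646, 1.569, -2.505]
force: [-1.3, -0.5, 5.8]
grip_width: 0.0124
t [-0.0002 -0.0005 -0.0006] w [ 0.07  0.16 -0.06] | now [0.4959 0.2271 0.0978] yaw 98.07 clk 25.95 F [-1.3 -0.5  5.8] M [-0.15  0.34 -0.06] g 0.0124 q7 0.61
```

The foot is on the holder floor (5.8 N upward), so I'll release.

```bash
python3 -m creep '[{"tx":0,"ty":0,"tz":0,"wx":0,"wy":0,"wz":0,"claw":0.6},{"tx":0,"ty":0,"tz":0,"wx":0,"wy":0,"wz":0,"claw":0.3},{"tx":0,"ty":0,"tz":0,"wx":0,"wy":0,"wz":0,"claw":0},{"tx":0,"ty":0,"tz":0,"wx":0,"wy":0,"wz":0,"claw":0},{"tx":0,"ty":0,"tz":0,"wx":0,"wy":0,"wz":0,"claw":0}]' 40; python3 -c "
from h import *
go(.4954,.2266,.2,98)"
```

```text
clock: 26.45
position: [0.4959, 0.2271, 0.0978]
tool_rot: [-2.666, 1.569, -2.526]
force: [-0.2, -1.4, 0.3]
grip_width: 0.083
t [-0.1022 -0.0006 -0.0007] w [ 0.07  0.15 -0.06] | now [0.4959 0.2271 0.0978] yaw 98.07 clk 26.45 F [-0.2 -1.4  0.3] M [0.01 0.05 0.02] g 0.083 q7 0.61
```

```bash
python3 -m creep '[{"tx":-0.02,"ty":0,"tz":0,"wx":0,"wy":0,"wz":0,"claw":0},{"tx":-0.06,"ty":0,"tz":0,"wx":0,"wy":0,"wz":0,"claw":0},{"tx":-0.11,"ty":0,"tz":0,"wx":0,"wy":0,"wz":0,"claw":0},{"tx":-0.16,"ty":0,"tz":0,"wx":0,"wy":0,"wz":0,"claw":0},{"tx":-0.16,"ty":0,"tz":0,"wx":0,"wy":0,"wz":0,"claw":0}]'; python3 -c "
from h import *
go(.45,-.25,.26,30)"
```

```text
clock: 26.95
position: [0.4978, 0.2289, 0.2636]
tool_rot: [0.207, 1.565, 0.348]
force: [0.2, -0.0, -1.1]
grip_width: 0.0856
t [ 0.0023 -0.4674 -0.1144] w [68.06  0.54 -0.21] | now [0.4978 0.2289 0.2636] yaw 98.06 clk 26.95 F [ 0.2 -0.  -1.1] M [-0.01  0.03  0.05] g 0.0856 q7 0.79
```

```bash
python3 -m creep '[{"tx":0,"ty":-0.467,"tz":-0.114,"wx":65,"wy":0,"wz":0,"claw":0},{"tx":0,"ty":-0.467,"tz":-0.114,"wx":65,"wy":0,"wz":0,"claw":0},{"tx":0,"ty":-0.467,"tz":-0.114,"wx":65,"wy":0,"wz":0,"claw":0},{"tx":0,"ty":-0.467,"tz":-0.114,"wx":65,"wy":0,"wz":0,"claw":0},{"tx":0,"ty":-0.467,"tz":-0.114,"wx":65,"wy":0,"wz":0,"claw":0},{"tx":0,"ty":-0.467,"tz":-0.114,"wx":65,"wy":0,"wz":0,"claw":0},{"tx":0,"ty":-0.467,"tz":-0.114,"wx":65,"wy":0,"wz":0,"claw":0},{"tx":0,"ty":-0.467,"tz":-0.114,"wx":65,"wy":0,"wz":0,"claw":0}]'; python3 -c "
from h import *
im=bot.grab_frame('side'); cv2.imwrite('pics/side14.png',im)
cv2.imwrite('pics/c27.png',cv2.resize(im[205:325,260:380],None,fx=5,fy=5,interpolation=cv2.INTER_CUBIC))
im=bot.grab_frame('top'); cv2.imwrite('pics/top14.png',im)
cv2.imwrite('pics/c28.png',cv2.resize(im[140:225,165:330],None,fx=4.8,fy=4.8,interpolation=cv2.INTER_CUBIC))
"
```

```text
clock: 27.75
position: [0.4573, -0.1729, 0.2618]
tool_rot: [1.241, 1.564, 0.241]
force: [1.4, -0.2, -0.2]
grip_width: 0.085
```

View pics/c27.png

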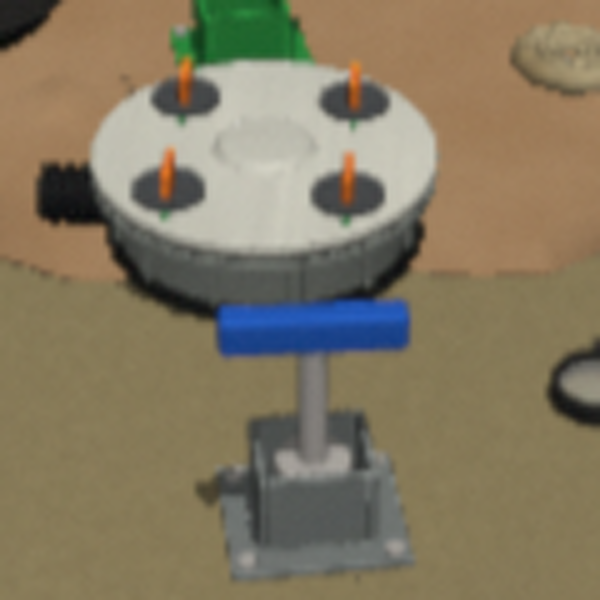

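View pics/top14.png

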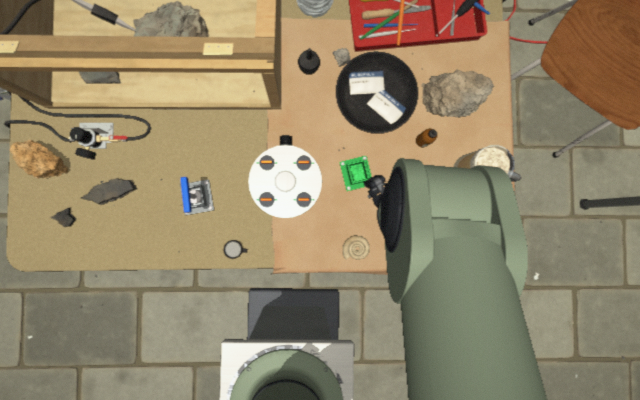

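View pics/c28.png

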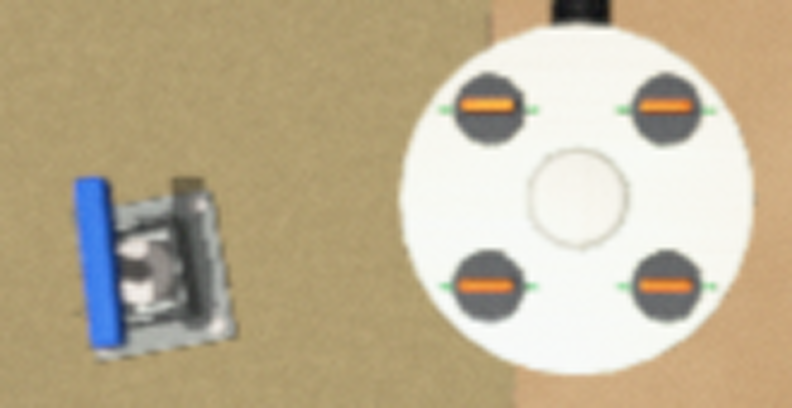

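The key stands upright in the grey holder with its bar at crop (100,262). All four tabs lie along their ticks, and the arm is clear of everything. I'll let it settle and hand in.

```bash
python3 -m creep '[{"tx":0,"ty":0,"tz":0,"wx":0,"wy":0,"wz":0,"claw":0},{"tx":0,"ty":0,"tz":0,"wx":0,"wy":0,"wz":0,"claw":0}]'; python3 -c "
from h import *
print(bot.job_done())"
```

```text
clock: 28.05
position: [0.4564, -0.177, 0.2612]
tool_rot: [1.021, 1.566, 0.016]
force: [0.1, -0.7, 0.1]
grip_width: 0.0856
the job is handed in; nothing more can be done
None
```

The job is done and handed in at about 28 s. I closed the screws crosswise with the key, A, C, B, D, each to about half way, then in the same order fully home. The key is back upright in the grey holder.

- **Screws:** in the last top and side pictures all four tabs lie along their green ticks. At each stop the turning moment rose to about 0.5 N m, against roughly 0.06 N m of friction, which confirms the hard stop. From the pictures and the key's angle I estimate the half-way positions at about 40–45° each, B slightly the least.
- **Key:** the last pictures show it standing in its holder, bar along the holder's x axis to within about 0.05 rad as released. The arm was clear of everything when I handed in. I never reached for the green look-alike or the bystanders, and all but the white bottle, which the arm hides in the final top picture, look undisturbed there.
- **Disagreement:** the two cameras disagreed by about 2 px on the housing. I aimed about 3 mm further in y than the top camera said, and the key went over all four tabs with little force (under 3 N).

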